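# Pry up the bench grinder and slip the packing shim under its front edge

## Task

The bench grinder sits too low at the front: lever the front edge of its base plate up with the steel pry bar, working over the fulcrum block, and slide the wooden shim in under the yellow-marked part of that edge. Then draw the bar out so that the plate sits down on the shim, and lay the bar flat on the bench, clear of the grinder and the fulcrum. Do not lift or push the grinder with the gripper itself, and leave everything else on the bench where it is.

Things in the scene. Friction and masses are not known exactly. Their poses are not given: they have to be found in the camera images.
- station: Fixed frame of fulcrum block and grinder. Origin: on the bench, straight below the middle of the front edge of the grinder's base plate. x points level from the fulcrum block to the grinder (the way bar and shim go in), y along the front edge, z up.
- fulcrum_top (a point): Middle of the top of the fixed fulcrum block, at station x = -60, y = 0, z = 47 mm. The dark wood block is 50 (x) x 56 mm (y); its top is a steel half-round ridge along y, radius 6 mm (axis at height 41 mm).
- tilt (a joint): Tilt of grinder and base plate about a stiff hinge at the rear (along y, station x = 200 mm, height 22 mm), rad; 0 = plate level, down on its stop; grows as the front edge rises (0.01 = 2 mm), to 0.10. Raising it takes about 19 to 25 N straight up at the edge; about 2 to 6 N there keeps it up; with nothing under it, it sinks by itself.
- grinder: The green bench grinder with its grey base plate, 220 (x) x 200 (y) x 20 mm, front edge square; origin on the hinge axis at the plate's underside, axes as the station when down, plate from x = -200 to +20 mm. At tilt 0 its underside is 22 mm above the bench, open at the front. The housing starts 80 mm behind the front edge, up to 215 mm high.
- lip (a point): Middle of the lower front edge of the base plate (station x = 0, y = 0), where the bar's toe goes under.
- shim_spot (a point): Point on the lower front edge of the base plate at station y = +75 mm, below the middle of the yellow mark (36 mm wide, on the front face and top): the shim belongs under here.
- bar: Steel pry bar, straight, 0.82 kg, 330 mm long, loose, lying flat. Origin on its flat underside, mid-width, 10 mm from its centre of mass; x to the toe, z up. Red handle x = -120 to +40 mm, 22 wide, 20 high; shank on to x = 165 mm, 24 wide, 10 thick; thin toe on to x = 210 mm, 24 wide, 4 thick. Let go after levering, its weight holds the grinder up, but cannot raise it.
- bar_toe (a point): End of the bar's toe, underside, mid-width: bar x = 210, z = 0. Resting on the ridge at a slope of about 30 deg (handle high) and slid down along its own length, the toe passes under the edge and ends 18 mm behind it, 3 mm off the bench; swinging the handle down about the ridge to a slope of 14 to 18 deg then raises the edge by 10 mm or more.
- shim: Light wood packing shim, 70 (x) x 36 (y) x 28 mm thick, 90 g, loose. Origin mid-underside; x points to the end that goes in. On the other end, centred at x = -25 mm, stands a yellow grip 18 x 18 mm reaching 64 mm above the bench; it stays in front of the edge and butts on it when the shim is 51 mm in. It needs a tilt over 0.045 to go in.
- jar: Bystander: amber jar, 60 mm across, 85 mm high.
- spray: Bystander: spray can, 60 mm across, 170 mm high.
- driver: Bystander: orange-handled screwdriver lying on the bench.
- offcut: Bystander: wood offcut, 120 x 50 x 30 mm.
- sander: Bystander: cork sanding block, 70 x 45 x 30 mm.
- mug: Bystander: blue mug, 90 mm high.
Not all that is in view belongs to the job. Leave any black or pink look-alike of the shim alone.

How it is judged:
By the outcome, as a careful person would: the job done as asked, in the order asked, and still so for the second after the job is handed in, with the robot touching nothing.
It also fails if it takes over 72 s, if anything falls off the work surface, if the arm or the gripper's body presses on something with over 40 N, if the wrist force passes 120 N, or if a joint passes its speed limit or range.

## Robot

A 6-joint arm with a two-finger parallel gripper is mounted at the origin on the work surface. World frame = base frame: x ahead of the robot, y to its left, z up, the work surface at z = 0. Lengths are in mm, angles in degrees, forces in N, time in s.
With the tool pointing down it reaches from about 350 to 925 mm from the base axis. Payload 6.4 kg.
Tool frame: the origin (TCP) lies midway between the tips of the shut fingers; the grasp point (between the pads) lies 19 mm behind it; z points along the fingers, y is the direction in which the jaws open and shut (so a half turn about z gives the same grasp; the last joint's range is limited). The gripper opens to 94 mm and grips with 3 to 60 N. Pads are 16 mm wide; open, the fingers measure 119 mm over their backs; the gripper's body (75 mm by 177 mm) begins 78 mm behind the grasp point.
Start: joints at [-80.907, 14.043, 89.255, -0, 76.702, -9.975], TCP at [212.354, -614.345, 205.455] pointing down, gripper open.
Joint ranges: [-179.41, 179.41], [-58.25, 129.5], [7.25, 145.43], [-54.29, 234.29], [11.92, 165.04], [-157.13, 157.13]. Speed limits (degrees/s): [147.25, 147.25, 180, 180, 180, 180].

## Interface

Orientations are given as [roll, pitch, yaw] about the fixed x, y, z axes, in that order (R = Rz(yaw) Ry(pitch) Rx(roll)).
In Python, from workcell import ctrl, camera, ticket, recognise gives the robot as it stands. The module is installed in compiled form; this text tells all that it offers.
- The arm moves only by the tool play_rows, never from a script. Its argument "steps" is one flat list of numbers, 6 for each row, row after row: the shift along the tool's x, y, z in mm, then the turn, a rotation vector about the tool's x, y, z in degrees. A call has 1 to 10 rows; each row shifts and turns the commanded pose from where the row before left it, along the tool's axes as they then stand; what a row does not reach is not made up. A row lasts 1/10 s, in which the tool goes at most 50 mm and 8.59 degrees, less where a joint would pass 70% of its speed; a pose out of reach is approached as far as the arm can. A call is refused whole if a number of a shift passes 50 or a number of a turn 8.59, either way. A call with a gripper value outside its range is refused whole. "claw" is the finger opening in mm, from 0 to 94, set as the call begins (left out, the last holds). The fingers move at their own pace and stop on an object; "grip_force" is the grip in N (left out, the last holds). Time passes only in rows, so rows that do not move let the fingers close. It gives the time, the measured TCP pose, the force and the opening at its end, in the units of the state.
- ctrl.state(): the state, without advancing time (a new reading comes with each control period).
- camera(name): name is "scene" or "side" or "wrist"; returns a dict with "frame" (420x560x3 uint8, red, green, blue), "range_z" (420x560 float32, mm along the optical axis (not along the pixel's ray), 0 where there is no reading), "fx", "fy", "cx", "cy" (pixels), "rvec" (rotation vector, rad) and "tvec" (3), from world to camera coordinates, as OpenCV has them. Camera axes: x right, y down, z forward; pixel columns grow to the right and rows downward; lengths in mm; the calibration is good to about 2 mm. A picture is of the moment at which its call begins.
- ticket.hand_in(): hands the job in, once; it reports no verdict.
Trained networks look in a picture, given as the dict that the camera call returned (one of the last four; its "shot" number tells which), for a name from the list of things; names that differ only in an ending like _2 or _b are one class to them, and where a whole thing is asked for, a point or a joint stands for the part that bears it (a point fixed in the world has none). Each returns a list of dicts, best first, with "confidence" (0 to 1); they miss things now and then, are a little off and sometimes report something else, mostly with a low value. They report only what shows in the picture. A call takes as long as a camera call. They do not tell look-alikes from the thing itself.
- recognise(picture, target): "rect" ([centre column, centre row, width, height] in pixels, round what is visible of it).
The state is a dict: "time_s": time; "joint_pos": joint angles; "dq": joint speeds; "effort": joint torques, N m; "ee_pos": TCP position; "tool_rot": TCP orientation; "ft_force": force on the tool from outside, world axes, zero at the start; "wrist_torque": the same for the moment, N m; "finger_gap": opening from 0.0 (shut) to 1.0 (fully open).
Only numpy, scipy, OpenCV 4.12 (cv2) and the standard library are available. Lean on these libraries where they do the work, as an engineer would, in place of code of your own. Each camera call takes 0.05 s, during which the arm holds its last target.

## Working session

There is one attempt and no reset: what is moved stays moved. The work goes in short steps, Python scripts to look and compute and a tool call to move; the robot and the scene stay as the last step left them, time stands still between calls to the robot, and variables do not carry over. Pictures are saved under pics/ and viewed, and the job is handed in when it is done.

Besides the shell and the picture viewer there is one more tool, called after ">>>" in YAML: its name, and indented under it one key for each argument. play_rows: Moves the arm, as the interface text tells. Its arguments: {"type":"object","properties":{"steps":{"type":"array","items":{"type":"number"}},"claw":{"type":"number"},"grip_force":{"type":"number"}},"required":["steps"]}

```bash
mkdir -p pics; python3 - <<'E'
from workcell import ctrl,camera,recognise
import cv2,pickle
print(ctrl.state())
for n in("scene","side"):
    p=camera(n); pickle.dump(p,open(n+'.pkl','wb'))
    cv2.imwrite(f'pics/{n}0.png',p['frame'][:,:,::-1])
    print(n,p['fx'],p['fy'],p['cx'],p['cy'],p['rvec'],p['tvec'])
    for t in('bar','shim','grinder','fulcrum_top','jar','spray','driver','offcut','sander','mug'):
        try: print(t,[(r['rect'],round(r['confidence'],2)) for r in recognise(p,t)])
        except Exception as e: print(t,e)
print(ctrl.state()['time_s'])
E
```

```text
{'time_s': 0.0, 'joint_pos': array([-8.09079871e+01,  1.40848583e+01,  8.93224637e+01, -3.30469018e-03,
        7.67010971e+01, -9.97296855e+00]), 'dq': array([-0.04968674,  0.01787787, -0.02305251, -0.08400473, -0.01111996,
       -0.08762933]), 'effort': array([ 2.28677090e-03, -4.15829909e+01, -3.14601409e+01,  6.86441688e-02,
        3.33155296e-02, -1.53032202e-04]), 'ee_pos': array([ 212.23648772, -613.75380596,  204.36006881]), 'tool_rot': array([-1.79892662e+02, -1.56103436e-02,  1.90657301e+01]), 'ft_force': array([-0.35373307, -0.11101795,  0.12932343]), 'wrist_torque': array([ 0.02594414, -0.0462598 , -0.0120287 ]), 'finger_gap': 1.0029897028184527}
scene 435.38159924262357 435.38159924262357 280.2814276076183 208.2120186320309 [ 1.03271683  2.36350394 -1.12390005] [ 388.60871142 -160.89632982 1268.54250636]
bar [([212.8, 222.2, 111.5, 56.5], 0.82)]
shim [([110.8, 227.9, 41.7, 24.9], 0.9), ([232.9, 178.2, 28.3, 37.3], 0.63), ([367.3, 230.5, 37.8, 26.8], 0.63), ([296.5, 143.1, 18.3, 28.3], 0.58)]
grinder [([362.6, 323.8, 183.5, 168.9], 0.82), ([132.5, 171.8, 37.4, 72.3], 0.
[... 540 characters left out ...]
, 33.4], 0.81), ([312.4, 268.9, 14.2, 27.4], 0.77), ([216.1, 145.7, 18.1, 30.8], 0.69), ([291.2, 232.9, 26.3, 33.8], 0.67), ([192.8, 197.2, 27.0, 34.2], 0.37)]
grinder [([192.8, 291.4, 136.6, 112.1], 0.88)]
fulcrum_top [([189.1, 294.5, 141.6, 127.7], 0.66)]
jar [([194.3, 196.9, 24.2, 34.9], 0.66), ([191.0, 290.4, 133.7, 114.3], 0.41)]
spray [([254.2, 127.5, 19.7, 50.0], 0.9), ([258.5, 185.2, 14.0, 74.7], 0.6)]
driver [([353.9, 164.9, 34.8, 26.8], 0.56)]
offcut [([308.7, 143.1, 36.6, 11.9], 0.89)]
sander [([217.7, 171.9, 22.2, 18.1], 0.62)]
mug [([327.7, 200.9, 27.8, 38.8], 0.97), ([253.4, 127.0, 21.0, 52.1], 0.44), ([191.8, 291.4, 135.7, 116.9], 0.25), ([360.4, 159.4, 19.0, 19.3], 0.18)]
1.1
```

View pics/scene0.png

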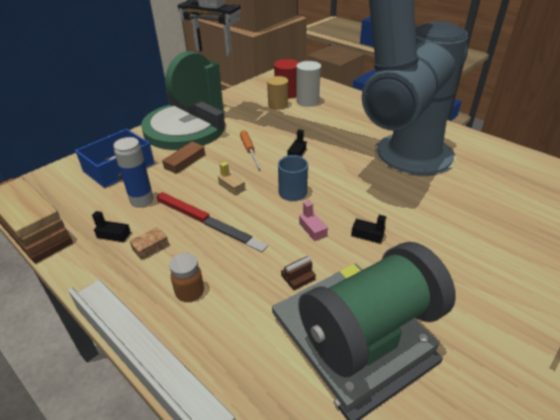

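View pics/side0.png

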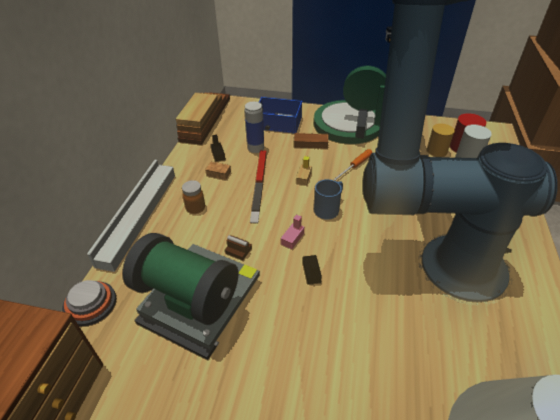

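Scene view: wooden shim with yellow grip at (232,178); black look-alikes at (112,228), (368,230), (297,145), and a pink one at (313,222). Bar from (160,197) to (265,247), fulcrum at (298,272), grinder at (365,320), yellow mark at (350,272). Next I'll build a top-down map from the depth images.

```bash
cat > h.py <<'E'
import numpy as np,cv2,pickle
def cloud(p):
    d=p['range_z'];v,u=np.mgrid[:d.shape[0],:d.shape[1]]
    X=np.stack([(u-p['cx'])/p['fx']*d,(v-p['cy'])/p['fy']*d,d],-1)
    R,_=cv2.Rodrigues(np.array(p['rvec']));t=np.array(p['tvec']).reshape(3)
    W=(X-t)@R   # R^T (x-t)
    W[d<=0]=np.nan
    return W
def proj(p,P):
    K=np.array([[p['fx'],0,p['cx']],[0,p['fy'],p['cy']],[0,0,1]])
    return cv2.projectPoints(np.asarray(P,float).reshape(-1,1,3),np.array(p['rvec']),np.array(p['tvec']).astype(float),K,None)[0].reshape(-1,2)
E
python3 - <<'E'
from h import *
for n in('scene','side'):
    p=pickle.load(open(n+'.pkl','rb'));W=cloud(p)
    print(n,'bench z',np.nanmedian(W[(abs(W[...,2])<15)][:,2]))
    for nm,px in {'scene':dict(toe=(262,247),shank=(230,230),h=(170,200),fulc=(298,266),shim=(232,184),grip=(225,170),mark=(350,271),plateL=(278,318),jar=(185,262),mug=(292,165)),'side':dict(toe=(255,216),shank=(258,195),h=(263,160),fulc=(238,241),shim=(304,177),grip=(306,162),mark=(248,270))}[n].items():
        print(nm,W[px[1],px[0]].round(1))
    S=1.0
    # topdown: x from 150..1150? use y cols
    im=np.zeros((1000,1200,3),np.uint8);h=np.full((1000,1200),-99.)
    m=np.isfinite(W[...,2])&(W[...,2]>-20)&(W[...,2]<260)
    P=W[m];C=p['frame'][m][:,::-1]
    o=np.argsort(P[:,2]);P=P[o];C=C[o]
    r=(900-P[:,0]/1.0).astype(int)+50;c=(600-P[:,1]).astype(int)
    k=(r>=1)&(r<999)&(c>=1)&(c<1199)
    for rr,cc,col in zip(r[k],c[k],C[k]): im[rr-1:rr+2,cc-1:cc+2]=col
    cv2.imwrite(f'pics/top_{n}.png',cv2.resize(im,(720,600)))
E
```

```text
scene bench z -0.043526381347106465
toe [575.5 -48.7   4. ]
shank [ 589.3 -139.7    8.8]
h [ 624.  -322.3   20.9]
fulc [591.1  71.6  41.8]
shim [ 481.7 -250.2   27.8]
grip [ 468.7 -289.5   46.6]
mark [531.9 156.5  42. ]
plateL [703.8 122.6  30.6]
jar [758.4 -68.5  84.2]
mug [ 354.  -158.3   63.7]
side bench z 0.04705115064467111
toe [574.  -66.9   5. ]
shank [ 586.6 -152.    10.2]
h [ 610.9 -314.9   19.1]
fulc [581.3  71.2  45.9]
shim [ 460.7 -244.9   27. ]
grip [ 462.6 -289.1   52.6]
mark [531.6 154.4  41.7]
```

View pics/top_scene.png

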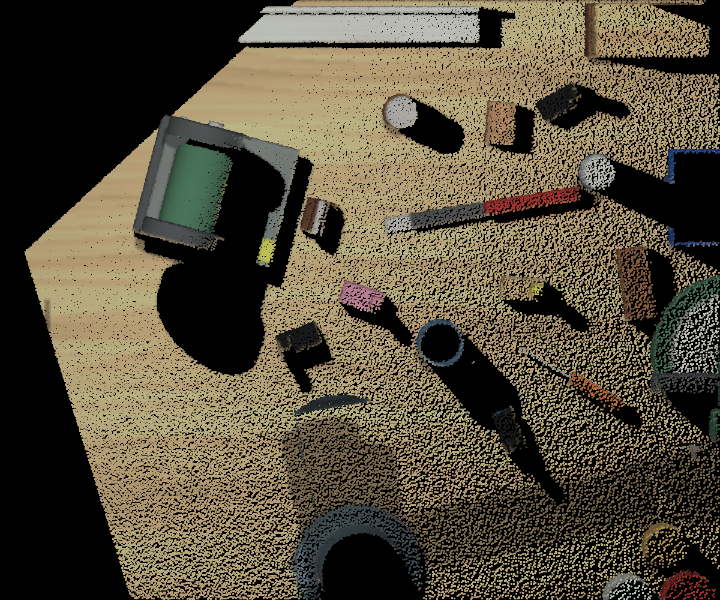

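View pics/top_side.png

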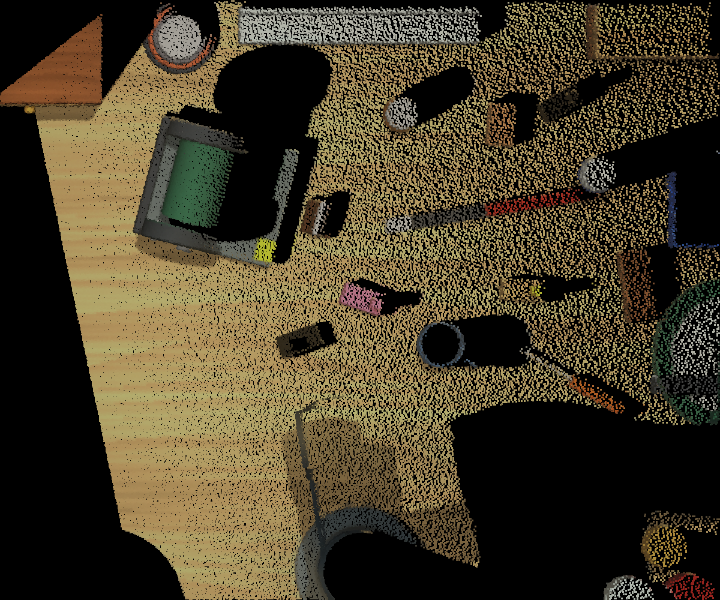

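```bash
cat > fit.py <<'E'
from h import *
ps=[pickle.load(open(n+'.pkl','rb')) for n in('scene','side')]
W=[cloud(p) for p in ps]
def sel(lo,hi,x0,x1,y0,y1,which=(0,1)):
    o=[];c=[]
    for i in which:
        w=W[i];m=(w[...,2]>lo)&(w[...,2]<hi)&(w[...,0]>x0)&(w[...,0]<x1)&(w[...,1]>y0)&(w[...,1]<y1)
        o.append(w[m]);c.append(ps[i]['frame'][m])
    return np.concatenate(o),np.concatenate(c)
E
python3 - <<'E'
from fit import *
for wh in((0,),(1,),(0,1)):
    P,C=sel(39,45,480,800,80,400,wh)
    # keep plate
    r=cv2.minAreaRect(P[:,:2].astype(np.float32)); print('plate',wh,len(P),r, cv2.boxPoints(r).round(1).tolist(), P[:,2].mean())
    P,C=sel(30,52,550,640,30,110,wh)
    r=cv2.minAreaRect(P[:,:2].astype(np.float32)); print('fulc',r,cv2.boxPoints(r).round(0).tolist(),P[:,2].max())
    R=P[P[:,2]>43]; R=R
    print('ridge',R[:,:2].mean(0),len(R),cv2.fitLine(R[:,:2].astype(np.float32),cv2.DIST_L2,0,.01,.01).ravel(), cv2.minAreaRect(R[:,:2].astype(np.float32)))
    # yellow
    P,C=sel(38,46,480,600,100,220,wh);C=C.astype(int)
    y=P[(C[:,0]>130)&(C[:,1]>120)&(C[:,2]<90)]; print('yellow',len(y),y[:,:2].mean(0),cv2.minAreaRect(y[:,:2].astype(np.float32)))
    # bar
    P,C=sel(2.5,24,540,660,-400,-20,wh)
    m=abs((P[:,0]-574)-(P[:,1]+57)*(-0.165))<25;P=P[m]
    r=cv2.minAreaRect(P[:,:2].astype(np.float32)); print('bar',r,cv2.boxPoints(r).round(1).tolist())
    print(cv2.fitLine(P[:,:2].astype(np.float32),cv2.DIST_HUBER,0,.01,.01).ravel())
    # shim
    P,C=sel(24,31,430,510,-320,-210,wh)
    r=cv2.minAreaRect(P[:,:2].astype(np.float32)); print('shim',len(P),r,cv2.boxPoints(r).round(1).tolist())
    P,C=sel(58,68,430,510,-320,-210,wh); print('grip',len(P),P.mean(0),cv2.minAreaRect(P[:,:2].astype(np.float32)),P[:,2].max())
E
```

```text
plate (0,) 4446 ((623.3455200195312, 206.7592010498047), (274.64935302734375, 201.15992736816406), 75.37133026123047) [[491.29998779296875, 99.30000305175781], [686.0, 48.5], [755.2999877929688, 314.20001220703125], [560.7000122070312, 365.0]] 41.76993942426213
fulc ((587.8258666992188, 68.34931945800781), (24.420452117919922, 57.50520324707031), 76.0851821899414) [[557.0, 63.0], [613.0, 50.0], [619.0, 73.0], [563.0, 87.0]] 48.284778560661856
ridge [588.54801716  69.22794127] 115 [ 9.6772325e-01 -2.5201532e-01  5.8854803e+02  6.9227943e+01] ((586.9677734375, 67.53460693359375), (14.182321548461914, 55.412227630615234), 75.69183349609375)
yellow 130 [532.50065036 156.65135629] ((532.7390747070312, 156.8858642578125), (20.73691177368164, 34.8887939453125), 79.31404113769531)
bar ((599.1105346679688, -208.9002685546875), (46.51475143432617, 362.15338134765625), 9.691332817077637) [[545.7000122070312, -34.29999923706055], [606.7000122070312, -391.29998779296875], [652.5, -383.5], [591.5999755859375, -26.5]]
[ 1.9119965e-01 -9.8155117e-01  6.0728650e+02 -2.1671954e+02]
shim 211 ((469.0749
[... 2793 characters left out ...]
9.2460632324219), 10.086411476135254) [[542.7999877929688, -28.399999618530273], [609.2000122070312, -401.79998779296875], [656.7999877929688, -393.29998779296875], [590.4000244140625, -19.899999618530273]]
[ 1.8305302e-01 -9.8310304e-01  6.0230280e+02 -2.0309134e+02]
shim 351 ((468.48638916015625, -268.75079345703125), (73.28002166748047, 38.745914459228516), 86.10984802246094) [[446.70001220703125, -304.0], [485.29998779296875, -306.6000061035156], [490.29998779296875, -233.5], [451.6000061035156, -230.89999389648438]]
grip 66 [ 467.16202903 -293.10392303   62.84007832] ((466.2222900390625, -294.1740417480469), (21.784841537475586, 20.681743621826172), 52.006072998046875) 66.49801520008185
```

```bash
python3 - <<'E'
from fit import *
a=np.radians(75.4);ex=np.array([np.cos(a),np.sin(a)]);ey=np.array([-ex[1],ex[0]])
for wh in((0,),(1,)):
    P,C=sel(39,45,480,800,80,400,wh)
    s=(P[:,:2]-np.array([587.,69]))@ex; P=P[s>40]
    r=cv2.minAreaRect(P[:,:2].astype(np.float32)); print('plate',wh,len(P),r, cv2.boxPoints(r).round(1).tolist())
    L=(P[:,:2]-np.array([587.,69])); print('front s pct',np.percentile(L@ex,[.2,1,2,5,98,99.8]),'y',np.percentile(L@ey,[.2,1,99,99.8]))
    # plate front edge line: per y-bin min s
    s=L@ex;t=L@ey
    b=[];
    for y in range(-95,96,5):
        m=(t>y)&(t<y+5)
        if m.sum()>3 and s[m].min()<70: b.append((y+2.5,np.sort(s[m])[:2].mean()))
    b=np.array(b);print(len(b),np.polyfit(b[:,0],b[:,1],1),np.median(b[:,1]))
    # bar
    for nm,lo,hi in(('handle',14,26),('shank',6.5,26),('all',3,26)):
        P,C=sel(lo,hi,540,660,-400,-20,wh)
        d=np.array([-.175,.985]);n=np.array([.985,.175])
        L=P[:,:2]-np.array([600,-209]);m=abs(L@n)<17;P=P[m]
        if nm=='all': 
            k=(L[m]@d)>0; 
        r=cv2.minAreaRect(P[:,:2].astype(np.float32)); print(nm,len(P),r,cv2.boxPoints(r).round(1).tolist())
        u=(P[:,:2]-np.array([600,-209]))@d;print(np.percentile(u,[0,.5,2,98,99.5,100]).round(1), cv2.fitLine(P[:,:2].astype(np.float32),cv2.DIST_HUBER,0,.01,.01).ravel())
E
```

```text
plate (0,) 4428 ((629.9700317382812, 232.138916015625), (222.18934631347656, 201.15992736816406), 75.371337890625) [[504.6000061035156, 150.0], [699.2000122070312, 99.19999694824219], [755.2999877929688, 314.20001220703125], [560.7000122070312, 365.0]]
front s pct [ 58.87301271  60.41165441  61.5119049   64.59678309 278.3088776
 279.34654934] y [-100.67966774 -100.14203975   97.42203092   99.30063985]
39 [3.19636321e-03 6.02674541e+01] 60.16085431718838
handle 441 ((616.4155883789062, -295.0637512207031), (27.021177291870117, 177.76536560058594), 10.70940113067627) [[586.5999755859375, -210.1999969482422], [619.7000122070312, -384.8999938964844], [646.2000122070312, -379.8999938964844], [613.2000122070312, -205.1999969482422]]
[-1.765e+02 -1.724e+02 -1.586e+02 -1.300e+00  1.000e-01  1.300e+00] [ 1.7997189e-01 -9.8367172e-01  6.1591937e+02 -2.8368362e+02]
shank 962 ((603.965087890625, -220.1088104248047), (27.368518829345703, 335.5718078613281), 10.028050422668457) [[561.2999877929688, -57.29999923706055], [619.7000122070312, -387.70001220703125], [646.7000122070312, -382.899993896484
[... 1414 characters left out ...]
938), (27.227798461914062, 361.8363952636719), 10.204551696777344) [[556.4000244140625, -42.599998474121094], [620.5, -398.70001220703125], [647.2999877929688, -393.8999938964844], [583.2000122070312, -37.70000076293945]]
[-190.4 -188.2 -179.5  123.4  142.3  171.6] [ 1.6971588e-01 -9.8549300e-01  6.0202686e+02 -2.2267368e+02]
all 578 ((600.159423828125, -210.2052001953125), (32.113677978515625, 378.20404052734375), 9.883060455322266) [[551.9000244140625, -26.700000762939453], [616.7999877929688, -399.29998779296875], [648.4000244140625, -393.70001220703125], [583.5, -21.200000762939453]]
[-190.4 -188.4 -179.5  165.   186.5  187.9] [ 1.6985133e-01 -9.8546970e-01  5.9860181e+02 -2.0294307e+02]
```

```bash
python3 - <<'E'
from h import *
p=pickle.load(open('scene.pkl','rb'));f=p['frame'][:,:,::-1]
q=pickle.load(open('side.pkl','rb'));g=q['frame'][:,:,::-1]
a=cv2.resize(f[150:270,140:300],(640,480),interpolation=cv2.INTER_CUBIC)
cv2.imwrite('pics/crop0.png',a)
b=cv2.resize(g[140:260,200:340],(700,600),interpolation=cv2.INTER_CUBIC)
cv2.imwrite('pics/crop1.png',b)
E
```

```text
(no output)
```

View pics/crop0.png

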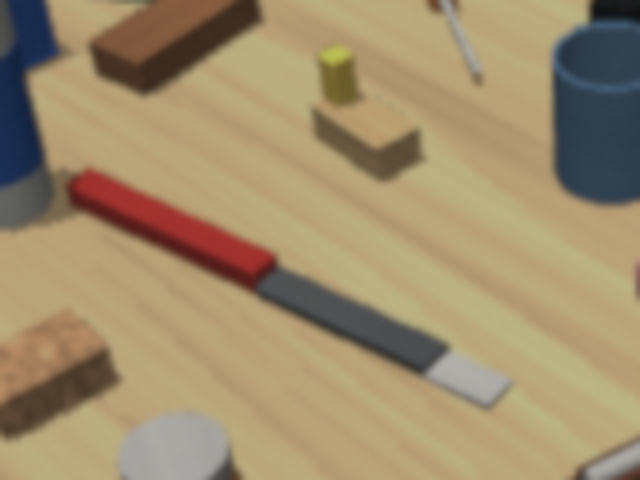

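View pics/crop1.png

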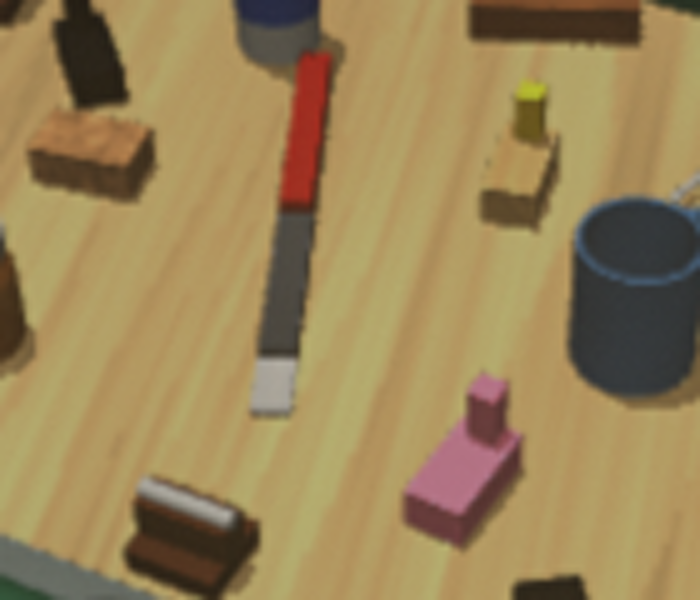

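Crop confirms: wooden shim with yellow grip at scene (232,178), side (304,170). The black and pink copies differ in colour, so I leave them. Now a planning helper.

```bash
cat > plan.py <<'E'
from h import *
from scipy.spatial.transform import Rotation as Ro, Slerp
A=np.radians(75.4);EX=np.array([np.cos(A),np.sin(A),0]);EY=np.array([-EX[1],EX[0],0]);EZ=np.array([0,0,1.])
LIP=np.array([602.,126.,0])          # station origin
S=np.stack([EX,EY,EZ],1)             # station->world rot
def st(x,y,z): return LIP+S@np.array([x,y,z],float)
def Rt(yaw,slope=0):                 # tool x along bar; slope>0 = handle high (tool x dips)
    return Ro.from_euler('z',yaw,degrees=True)*Ro.from_euler('y',slope,degrees=True)*Ro.from_euler('x',180,degrees=True)
def cur():
    from workcell import ctrl
    s=ctrl.state();return np.array(s['ee_pos']),Ro.from_euler('xyz',s['tool_rot'],degrees=True),s
def plan(targets,p0=None,R0=None,vmax=48,wmax=8.3):
    """targets: list of (pos,Rot,nrows or None)"""
    if p0 is None: p0,R0,_=cur()
    p,R=p0.copy(),R0;out=[]
    for (pt,RT,n) in targets:
        rv=(R.inv()*RT).as_rotvec(degrees=True);
        if n is None: n=int(max(1,np.ceil(np.linalg.norm(pt-p)/vmax),np.ceil(np.linalg.norm(rv)/wmax)))
        ps,Rs=p.copy(),R
        for i in range(1,n+1):
            f=i/n;pi=ps+(pt-ps)*f;Ri=Rs*Ro.from_rotvec(rv*f,degrees=True)
            d=np.round(R.inv().apply(pi-p),1);w=np.round((R.inv()*Ri).as_rotvec(degrees=True),1)
            out.append(np.r_[d,w]);p=p+R.apply(d);R=R*Ro.from_rotvec(w,degrees=True)
    for k in range(0,len(out),10):
        print(len(out[k:k+10]),'rows:',[float(x)+0 for x in np.concatenate(out[k:k+10])])
    return p,R
E
python3 - <<'E'
from plan import *
d=np.array([-.177,.984,0]);c=np.array([600.5,-209,0])
g=c+d*(-40-15)   # bar x=-15
print('grasp',g)
yaw=100.2
p,R=plan([(np.r_[g[:2],205],Rt(yaw),None)])
p,R=plan([(np.r_[g[:2],70],Rt(yaw),None)],p,R)
E
```

```text
grasp [ 610.235 -263.12     0.   ]
10 rows: [40.9, -16.8, 0.0, 0.0, 0.0, -6.8, 42.6, -11.9, 0.1, 0.0, 0.0, -6.7, 43.7, -6.8, 0.0, 0.0, 0.0, -6.8, 44.2, -1.6, 0.0, 0.0, 0.0, -6.7, 44.1, 3.6, 0.1, 0.0, 0.0, -6.8, 43.3, 8.7, 0.0, 0.0, 0.0, -6.8, 42.0, 13.9, 0.1, 0.0, 0.0, -6.7, 40.1, 18.6, 0.0, 0.0, 0.0, -6.8, 37.7, 23.3, 0.0, 0.0, 0.0, -6.7, 34.6, 27.5, 0.1, 0.0, 0.0, -6.8]
2 rows: [31.2, 31.4, 0.0, 0.0, 0.0, -6.8, 27.2, 34.8, 0.0, 0.0, 0.0, -6.7]
3 rows: [0.0, 0.0, 45.0, 0.0, 0.0, 0.0, 0.0, 0.0, 45.0, 0.0, 0.0, 0.0, 0.0, 0.0, 45.0, 0.0, 0.0, 0.0]
```

>>> play_rows:
  steps: [40.9,-16.8,0,0,0,-6.8,42.6,-11.9,0,0,0,-6.7,43.7,-6.8,0,0,0,-6.8,44.2,-1.6,0,0,0,-6.7,44.1,3.6,0,0,0,-6.8,43.3,8.7,0,0,0,-6.8,42,13.9,0,0,0,-6.7,40.1,18.6,0,0,0,-6.8,37.7,23.3,0,0,0,-6.7,34.6,27.5,0,0,0,-6.8]
  claw: 60

```text
time_s: 2.1
ee_pos: [545.2, -320.3, 205.7]
tool_rot: [180.0, 0.0, 87.0]
ft_force: [-0.0, -0.9, 0.5]
finger_gap: 0.639
```

>>> play_rows:
  steps: [31.2,31.4,0,0,0,-6.8,27.2,34.8,0,0,0,-6.7,0,0,45,0,0,0,0,0,45,0,0,0,0,0,0,0,0,0,0,0,0,0,0,0]

```text
time_s: 2.7
ee_pos: [610.0, -263.1, 115.5]
tool_rot: [-179.9, -0.1, 100.2]
ft_force: [1.4, -0.2, 1.0]
finger_gap: 0.639
```

```bash
python3 - <<'E'
from plan import *
from workcell import camera
p=camera('wrist');pickle.dump(p,open('wrist.pkl','wb'))
cv2.imwrite('pics/w1.png',p['frame'][:,:,::-1])
W=cloud(p)
P=W.reshape(-1,3);C=p['frame'].reshape(-1,3).astype(int)
m=(C[:,0]>100)&(C[:,1]<60)&(C[:,2]<60)&(P[:,2]>14)&(P[:,2]<26)
r=cv2.minAreaRect(P[m][:,:2].astype(np.float32));print(m.sum(),r,cv2.boxPoints(r).round(1),P[m][:,2].mean())
print(cur())
E
```

```text
3840 ((613.4486694335938, -280.5345153808594), (20.89664649963379, 141.35841369628906), 8.941983222961426) [[ 592.1 -212.3]
 [ 614.1 -352. ]
 [ 634.8 -348.7]
 [ 612.8 -209.1]] 19.657135840429664
(array([ 611.11718861, -263.97014965,  117.65596124]), Rotation.from_matrix(array([[-0.17618685,  0.98435412,  0.0022701 ],
                            [ 0.98435503,  0.17619038, -0.00145834],
                            [-0.00183549,  0.00197764, -0.99999636]])), {'time_s': 2.75, 'joint_pos': array([-3.31004799e+01,  2.08420115e+01,  9.04404586e+01,  1.11117338e-03,
        6.85629396e+01, -4.32487390e+01]), 'dq': array([-0.27569654, -1.45668389, -1.5657547 ,  0.0883411 , -0.27487039,
       -0.08082927]), 'effort': array([ 2.38014702e-01, -4.18353653e+01, -2.75797319e+01,  4.36627062e-02,
        1.07803561e-01, -1.09109864e-03]), 'ee_pos': array([ 611.11718861, -263.97014965,  117.65596124]), 'tool_rot': array([1.79886689e+02, 1.05165908e-01, 1.00147750e+02]), 'ft_force': array([1.08464929, 0.08052157, 0.96327655]), 'wrist_torque': array([-0.03160369, -0.12011061,  0.00615011]), 'finger_gap': 0.6393218555654396})
```

View pics/w1.png

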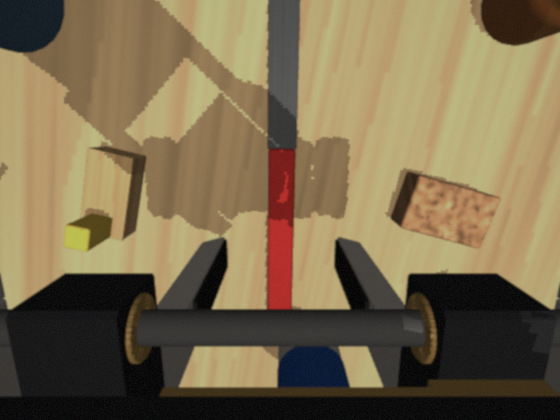

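Wrist view: red handle centred between the fingers at column 281 and aligned; its front end is at row 150. Going down to grasp.

>>> play_rows:
  steps: [0,0,35,0,0,0,0,0,35,0,0,0,0,0,25,0,0,0,0,0,11,0,0,0,0,0,5,0,0,0,0,0,0,0,0,0,0,0,0,0,0,0]

```text
time_s: 3.45
ee_pos: [611.6, -264.1, 6.8]
tool_rot: [179.8, 0.1, 100.2]
ft_force: [0.3, 0.6, 0.1]
finger_gap: 0.636
```

>>> play_rows:
  steps: [0,0,0,0,0,0,0,0,0,0,0,0,0,0,0,0,0,0,0,0,0,0,0,0,0,0,0,0,0,0,0,0,0,0,0,0]
  claw: 0
  grip_force: 60

```text
time_s: 4.05
ee_pos: [610.1, -263.1, 4.5]
tool_rot: [-180.0, -0.0, 100.1]
ft_force: [0.3, -1.2, 0.7]
finger_gap: 0.233
```

>>> play_rows:
  steps: [0,0,-10,0,0,0,0,0,-30,0,0,0,0,0,-40,0,0,0,0,0,-40,0,0,0,0,0,-30,0,0,0,0,0,0,0,0,0,0,0,0,0,0,0]

```text
time_s: 4.75
ee_pos: [609.3, -262.5, 152.8]
tool_rot: [-179.9, -0.1, 100.2]
ft_force: [-0.3, -0.2, -9.5]
finger_gap: 0.229
```

```bash
cat > barfit.py <<'E'
from plan import *
from scipy.optimize import least_squares
from workcell import camera
def snap(n,f):
    p=camera(n);pickle.dump(p,open(f+'.pkl','wb'));cv2.imwrite(f'pics/{f}.png',p['frame'][:,:,::-1]);return p
def bar_pose(pp,guess_pts,tol=40):
    """cloud points near line guess (a->b world), returns PCA-fit of centre line direction"""
    a,b=guess_pts;d=(b-a)/np.linalg.norm(b-a);res=[]
    for p in pp:
        W=cloud(p);P=W.reshape(-1,3);C=p['frame'].reshape(-1,3).astype(int)
        ok=np.isfinite(P[:,0]);P=P[ok];C=C[ok]
        t=(P-a)@d;r=np.linalg.norm(P-a-np.outer(t,d),axis=1)
        m=(r<tol)&(t>-20)&(t<np.linalg.norm(b-a)+25)
        red=m&(C[:,0]>80)&(C[:,1]<.45*C[:,0])&(C[:,2]<.45*C[:,0])
        res.append((P[m],C[m],P[red]))
    return res
E
python3 - <<'E'
from barfit import *
p=snap('side','s2');q=snap('scene','c2');print(cur()[:1])
E
```

```text
(array([ 608.10889543, -261.77843036,  150.35320758]),)
```

View pics/s2.png

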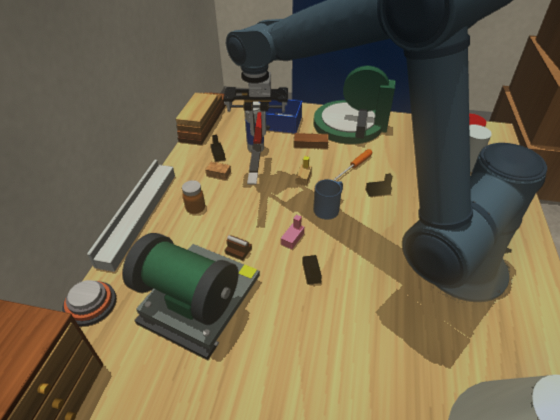

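View pics/c2.png

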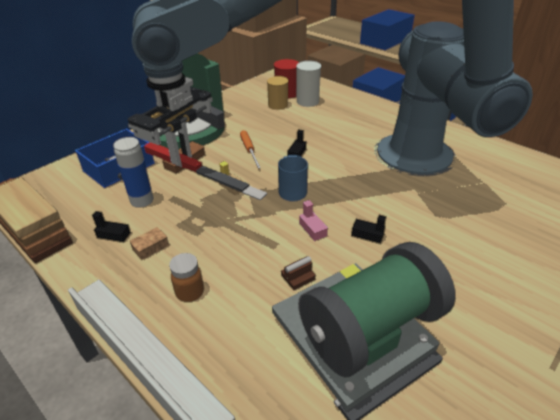

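```bash
python3 - <<'E'
from plan import *
for f in('s2','c2'):
    p=pickle.load(open(f+'.pkl','rb'));W=cloud(p);P=W.reshape(-1,3);C=p['frame'].reshape(-1,3).astype(int)
    T=np.array([609,-262.3]);d=np.array([-.177,.984]);n=np.array([.984,.177])
    L=P[:,:2]-T;u=L@d;v=L@n
    m=(abs(v)<16)&(u>-110)&(u<235)&(P[:,2]>100)&(P[:,2]<190)
    for a in range(-110,235,15):
        k=m&(u>a)&(u<a+15)
        if k.sum()>3: print(f,a+7,k.sum(),'z med/min/max',np.percentile(P[k,2],[50,5,95]).round(1),'v',np.median(v[k]).round(1))
    print('umax',np.percentile(u[m&(u>60)],[99,100]))
E
```

```text
s2 -103 7 z med/min/max [168.7 165.7 171.4] v 3.3
s2 -88 12 z med/min/max [168.9 167.2 170.1] v 3.2
s2 -73 11 z med/min/max [168.7 166.1 169.5] v 3.4
s2 -58 12 z med/min/max [169.  166.4 170.5] v 2.5
s2 -43 15 z med/min/max [167.8 166.3 171.2] v 1.7
s2 -28 11 z med/min/max [168.  166.1 170.4] v 3.1
s2 -13 21 z med/min/max [169.8 166.  171.6] v 2.1
s2 2 45 z med/min/max [169.7 158.7 188.3] v 1.4
s2 17 45 z med/min/max [168.1 156.6 187.2] v -3.0
s2 32 22 z med/min/max [168.2 165.7 169.9] v -1.2
s2 47 45 z med/min/max [165.5 157.8 168.6] v 0.2
s2 62 25 z med/min/max [157.5 155.2 159.2] v -0.0
s2 77 31 z med/min/max [157.5 153.2 159.7] v -1.2
s2 92 25 z med/min/max [157.5 156.4 160.4] v 0.1
s2 107 31 z med/min/max [157.5 153.5 159.8] v -0.9
s2 122 27 z med/min/max [157.3 155.1 158.8] v -1.8
s2 137 29 z med/min/max [156.8 155.1 158.8] v -0.3
s2 152 33 z med/min/max [157.2 153.5 159.7] v 1.1
s2 167 32 z med/min/max [157.  155.2 159.1] v -0.3
s2 182 45 z med/min/max [151.8 149.5 158. ] v 1.7
s2 197 34 z med/min/max [150.9 149.4 152.6] v 0.2
s2 212 36 z med/min/max [150.5 146.7 153.4] v -0.5
[... 563 characters left out ...]
.  149.3 167.3] v 8.9
c2 47 96 z med/min/max [163.3 151.3 167.5] v 4.6
c2 62 62 z med/min/max [155.6 149.2 160.7] v 4.6
c2 77 61 z med/min/max [155.7 148.8 157.8] v 5.0
c2 92 62 z med/min/max [155.9 148.3 157.3] v 5.1
c2 107 66 z med/min/max [155.3 147.9 157.8] v 5.4
c2 122 65 z med/min/max [155.4 148.4 157.3] v 5.5
c2 137 66 z med/min/max [155.4 148.3 157.4] v 6.2
c2 152 67 z med/min/max [155.5 148.  157.3] v 5.6
c2 167 73 z med/min/max [155.5 148.3 157.3] v 5.2
c2 182 76 z med/min/max [150.5 147.4 156.7] v 3.2
c2 197 65 z med/min/max [149.7 147.  151.1] v 2.9
c2 212 62 z med/min/max [149.7 146.7 150.9] v 4.0
c2 227 26 z med/min/max [149.4 147.  151.3] v 2.2
umax [223.91850176 225.77981977]
```

```bash
cat >> plan.py <<'E'
TB=np.array([224,0,4.5])
def tcp_for(theta,retract=0,lift=0,toe=None,y=0):
    """slope theta, bar riding on ridge with contact distance 86.5 to toe + retract; lift along bar normal"""
    t=np.radians(theta);d=np.array([np.cos(t),0,-np.sin(t)]);n=np.array([np.sin(t),0,np.cos(t)])
    ax=np.array([-60,y,41.]);toe=ax+(6+lift)*n+(86.5-retract)*d
    R=Rt(75.4,theta);return st(*toe)-R.apply(TB),R
E
python3 - <<'E'
from plan import *
T,R=tcp_for(30,110,40);print(T)
p,R=plan([(T,R,9)])
T,R2=tcp_for(30,110,5);print(T)
E
```

```text
[ 539.21171903 -115.04792314  208.48428289]
9 rows: [17.4, -4.7, -6.4, 0.7, -3.3, 2.7, 16.8, -5.6, -7.2, 0.7, -3.3, 2.7, 16.1, -6.4, -8.2, 0.7, -3.3, 2.7, 15.2, -7.3, -9.0, 0.6, -3.3, 2.7, 14.4, -8.1, -9.7, 0.7, -3.3, 2.7, 13.4, -8.8, -10.4, 0.7, -3.3, 2.7, 12.3, -9.6, -11.1, 0.7, -3.3, 2.7, 11.1, -10.3, -11.6, 0.7, -3.3, 2.7, 10.0, -11.0, -12.1, 0.7, -3.3, 2.7]
[ 534.80050526 -131.98283362  178.17339376]
```

>>> play_rows:
  steps: [17.4,-4.7,-6.4,0.7,-3.3,2.7,16.8,-5.6,-7.2,0.7,-3.3,2.7,16.1,-6.4,-8.2,0.7,-3.3,2.7,15.2,-7.3,-9.0,0.6,-3.3,2.7,14.4,-8.1,-9.7,0.7,-3.3,2.7,13.4,-8.8,-10.4,0.7,-3.3,2.7,12.3,-9.6,-11.1,0.7,-3.3,2.7,11.1,-10.3,-11.6,0.7,-3.3,2.7,10.0,-11.0,-12.1,0.7,-3.3,2.7,0,0,0,0,0,0]

```text
time_s: 5.85
ee_pos: [539.3, -112.7, 208.1]
tool_rot: [-180.0, 30.0, 75.5]
ft_force: [0.6, -0.4, -7.9]
finger_gap: 0.228
```

>>> play_rows:
  steps: [0,0,12,0,0,0,0,0,11,0,0,0,0,0,7,0,0,0,0,0,0,0,0,0,0,0,0,0,0,0]

```text
time_s: 6.35
ee_pos: [537.0, -131.5, 185.3]
tool_rot: [179.7, 30.1, 75.1]
ft_force: [-0.2, -0.6, -7.6]
finger_gap: 0.226
```

```bash
cat > bchk.py <<'E'
import sys
from barfit import *
def check(tag,views=('side','scene')):
    pp,Rr,s=cur();R=Rr
    print('t',s['time_s'],'tcp st',(S.T@(pp-LIP)).round(1),'rot',s['tool_rot'].round(1),'F',s['ft_force'].round(1))
    toe=pp+R.apply(TB);print('toe st (kin)',(S.T@(toe-LIP)).round(1))
    for v in views:
        p=snap(v,tag+v);W=cloud(p).reshape(-1,3)
        L=(W-LIP)@S      # station coords
        T=R.inv().apply(W-pp) # tool coords
        m=(abs(T[:,1])<15)&(T[:,0]>-110)&(T[:,0]<235)&(T[:,2]<25)&(T[:,2]>-30)
        # handle top surface, shank top: expected T z = 4.5-20 / 4.5-10 / 4.5-4
        for a,b,th in((-100,-15,20),(15,50,20),(62,115,10),(115,175,10),(184,222,4)):
            k=m&(T[:,0]>a)&(T[:,0]<b)&(abs(T[:,2]-(4.5-th))<7)
            if k.sum()>5: print(v,(a,b),k.sum(),'top dz',(np.percentile(-T[k,2],75)-(th-4.5)).round(1),'vmid',((T[k,1].min()+T[k,1].max())/2).round(1))
        k=m&(T[:,0]>150)&(abs(T[:,2]-.5)<6);print('toe u max',T[k,0].max().round(1) if k.sum() else None)
E
python3 -c "
from bchk import *
check('a1')"
```

```text
t 6.35 tcp st [-265.5   -2.   185.3] rot [179.7  30.1  75.1] F [-0.2 -0.6 -7.6]
toe st (kin) [-74.   -3.   69.1]
side (-100, -15) 20 top dz 1.7 vmid -3.0
side (15, 50) 105 top dz 0.5 vmid -2.1
side (62, 115) 174 top dz 0.5 vmid -1.2
side (115, 175) 205 top dz 0.0 vmid -1.1
side (184, 222) 129 top dz -0.1 vmid -0.6
toe u max 222.6
scene (-100, -15) 50 top dz 2.2 vmid -1.2
scene (15, 50) 173 top dz 1.4 vmid 0.3
scene (62, 115) 291 top dz 1.3 vmid 0.3
scene (115, 175) 348 top dz 1.2 vmid 0.6
scene (184, 222) 220 top dz 0.8 vmid 1.0
toe u max 223.6
```

View pics/a1side.png

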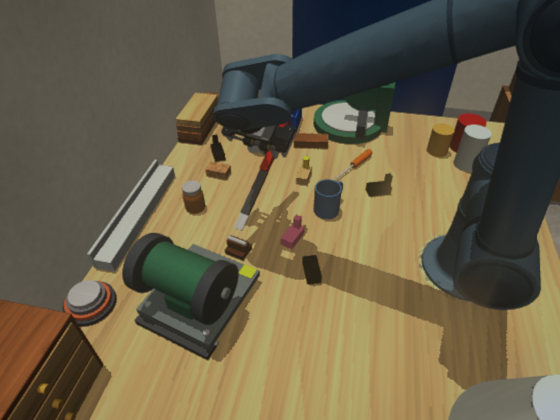

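View pics/a1scene.png

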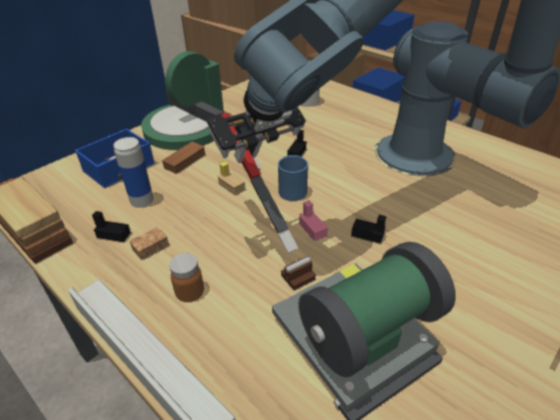

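Both views agree with the kinematics: the bar is at 30°, toe at (241,222) in side view, in line with the fulcrum at (238,243). Now advancing partway.

>>> play_rows:
  steps: [10,-1,2,0,0,0,15,-1,3,0,0,0,15,0,2,0,0,0,15,0,1,0,0,0,15,0,0,0,0,0,0,0,0,0,0,0,0,0,0,0,0,0]

```text
time_s: 7.15
ee_pos: [550.0, -75.1, 143.4]
tool_rot: [179.7, 30.1, 75.3]
ft_force: [-0.5, 0.1, -7.1]
finger_gap: 0.234
```

```bash
python3 -c "
from bchk import *
check('a2')
f=cv2.imread('pics/a2side.png');g=cv2.imread('pics/a2scene.png')
a=cv2.resize(f[190:310,150:310],(640,480),interpolation=cv2.INTER_CUBIC);cv2.imwrite('pics/a2sc.png',a)
a=cv2.resize(g[200:320,240:400],(640,480),interpolation=cv2.INTER_CUBIC);cv2.imwrite('pics/a2cc.png',a)
"
```

```text
t 7.15 tcp st [-207.7   -0.4  143.4] rot [179.7  30.1  75.3] F [-0.5  0.1 -7.1]
toe st (kin) [-16.3  -0.9  27. ]
side (-100, -15) 22 top dz 0.2 vmid -2.5
side (15, 50) 110 top dz 0.8 vmid -1.7
side (62, 115) 184 top dz 0.4 vmid -1.4
side (115, 175) 210 top dz -0.0 vmid -0.8
side (184, 222) 133 top dz 0.0 vmid 0.8
toe u max 222.3
scene (-100, -15) 104 top dz 2.2 vmid -0.6
scene (15, 50) 176 top dz 1.5 vmid 0.3
scene (62, 115) 298 top dz 1.0 vmid 0.5
scene (115, 175) 363 top dz 0.9 vmid 0.8
scene (184, 222) 233 top dz 0.4 vmid -0.1
toe u max 222.8
```

View pics/a2sc.png

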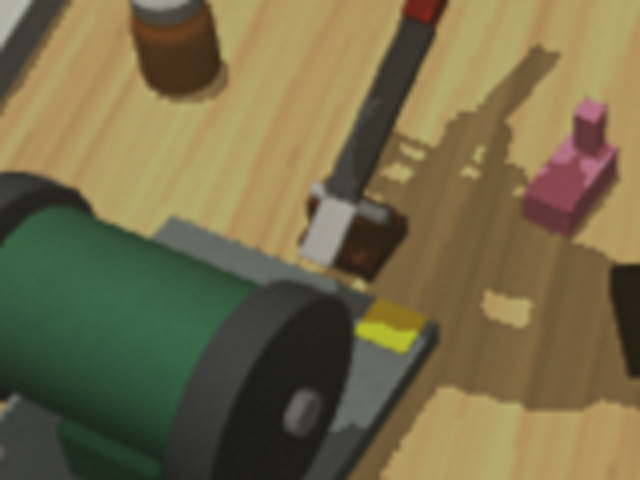

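View pics/a2cc.png

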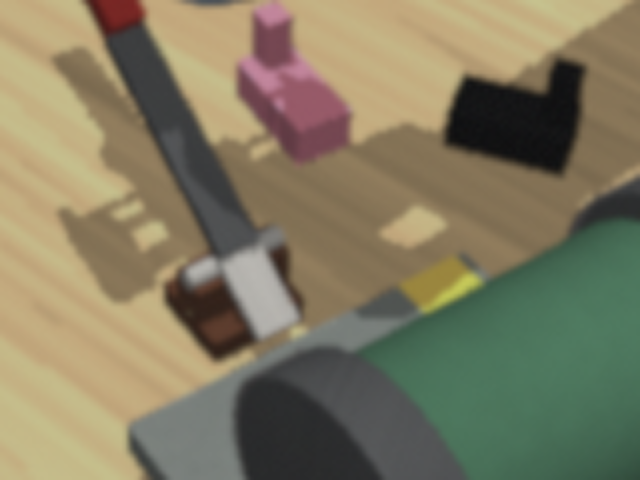

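>>> play_rows:
  steps: [0,0,2,0,0,0,0,0,1,0,0,0,0,0,0,0,0,0,0,0,0,0,0,0]

```text
time_s: 7.65
ee_pos: [549.4, -77.3, 141.1]
tool_rot: [179.6, 30.1, 75.2]
ft_force: [0.7, -0.3, -8.5]
finger_gap: 0.229
```

>>> play_rows:
  steps: [0,0,1,0,0,0,0,0,0,0,0,0,0,0,0,0,0,0]

```text
time_s: 7.95
ee_pos: [549.4, -77.6, 140.2]
tool_rot: [179.6, 30.1, 75.2]
ft_force: [-0.4, -0.1, -8.2]
finger_gap: 0.23
```

>>> play_rows:
  steps: [0,0,1,0,0,0,0,0,0,0,0,0,0,0,0,0,0,0]

```text
time_s: 8.25
ee_pos: [549.4, -78.1, 139.5]
tool_rot: [179.6, 30.1, 75.2]
ft_force: [0.7, 0.0, -6.8]
finger_gap: 0.229
```

```bash
python3 -c "
from bchk import *
check('a3',('side',))"
```

```text
t 8.25 tcp st [-210.7   -0.5  139.5] rot [179.6  30.1  75.2] F [ 0.7  0.  -6.8]
toe st (kin) [-19.2  -1.3  23.3]
side (-100, -15) 25 top dz 1.3 vmid -2.8
side (15, 50) 107 top dz 0.9 vmid -1.8
side (62, 115) 185 top dz 1.0 vmid -1.3
side (115, 175) 213 top dz 1.3 vmid -0.3
side (184, 222) 135 top dz 1.2 vmid -1.4
toe u max 222.3
```

Just touching the ridge now. Sliding the toe under the edge.

>>> play_rows:
  steps: [6,0,0,0,0,0,6,0,0,0,0,0,6,0,0,0,0,0,0,0,0,0,0,0]

```text
time_s: 8.7
ee_pos: [553.2, -62.0, 129.4]
tool_rot: [179.7, 30.1, 75.3]
ft_force: [-1.1, 0.2, -8.2]
finger_gap: 0.223
```

>>> play_rows:
  steps: [6,0,0,0,0,0,6,0,0,0,0,0,0,0,0,0,0,0]

```text
time_s: 9.0
ee_pos: [555.9, -52.2, 123.6]
tool_rot: [179.7, 30.1, 75.2]
ft_force: [0.2, 0.8, -7.9]
finger_gap: 0.229
```

>>> play_rows:
  steps: [5,0,0,0,0,0,4,0,0,0,0,0,3,0,0,0,0,0,0,0,0,0,0,0,0,0,0,0,0,0]

```text
time_s: 9.5
ee_pos: [558.5, -42.7, 118.1]
tool_rot: [179.6, 30.1, 75.2]
ft_force: [1.0, 0.8, -7.2]
finger_gap: 0.227
```

```bash
python3 -c "
from bchk import *
check('a4')
f=cv2.imread('pics/a4side.png');g=cv2.imread('pics/a4scene.png')
a=cv2.resize(f[190:310,150:310],(640,480),interpolation=cv2.INTER_CUBIC);cv2.imwrite('pics/a4sc.png',a)
a=cv2.resize(g[200:320,240:400],(640,480),interpolation=cv2.INTER_CUBIC);cv2.imwrite('pics/a4cc.png',a)
"
```

```text
t 9.5 tcp st [-174.2   -0.5  118.1] rot [179.6  30.1  75.2] F [ 1.   0.8 -7.2]
toe st (kin) [17.4 -1.2  1.9]
side (-100, -15) 25 top dz 0.6 vmid -3.4
side (15, 50) 112 top dz 1.0 vmid -2.0
side (62, 115) 185 top dz 1.3 vmid -1.8
side (115, 175) 222 top dz 1.4 vmid -0.8
side (184, 222) 10 top dz 1.0 vmid -1.0
toe u max 186.7
scene (-100, -15) 146 top dz 1.4 vmid -0.7
scene (15, 50) 183 top dz 1.5 vmid -0.1
scene (62, 115) 320 top dz 1.5 vmid 0.3
scene (115, 175) 376 top dz 1.8 vmid 0.3
scene (184, 222) 26 top dz 1.2 vmid 0.4
toe u max 187.7
```

View pics/a4sc.png

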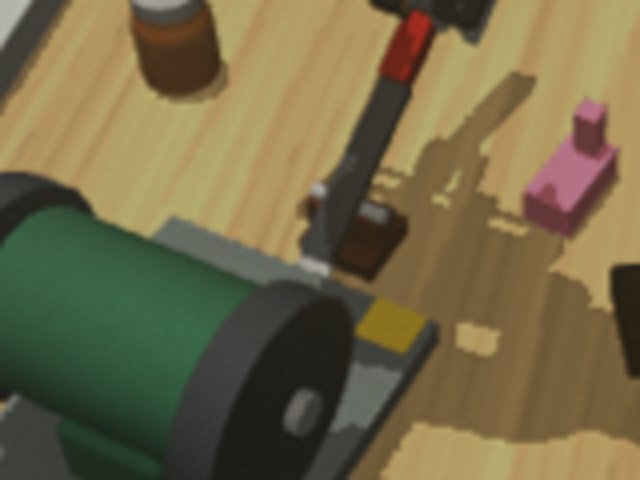

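View pics/a4cc.png

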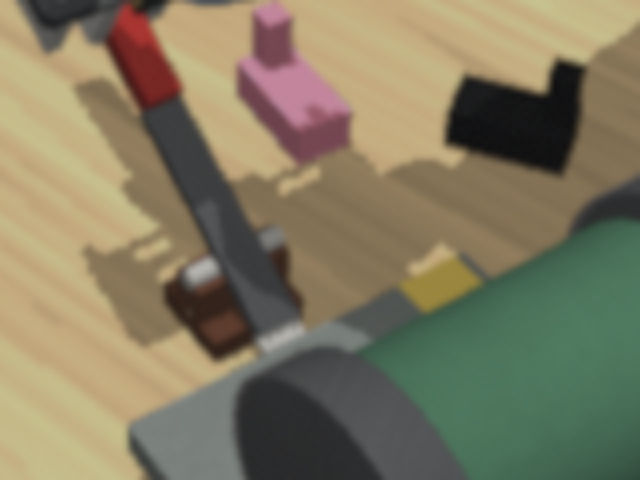

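```bash
python3 - <<'E'
from plan import *
T,R=tcp_for(30,0,0);tg=[tcp_for(30-1.5*i,0,0)+(1,) for i in range(1,12)]
p,Rr=plan(tg,T,R)
E
```

```text
10 rows: [-0.2, 0.0, 3.6, 0.0, 1.5, 0.0, -0.3, 0.0, 3.6, 0.0, 1.5, 0.0, -0.2, 0.0, 3.6, 0.0, 1.5, 0.0, -0.2, 0.0, 3.6, 0.0, 1.5, 0.0, -0.2, 0.0, 3.6, 0.0, 1.5, 0.0, -0.3, 0.0, 3.6, 0.0, 1.5, 0.0, -0.2, 0.0, 3.6, 0.0, 1.5, 0.0, -0.2, 0.0, 3.6, 0.0, 1.5, 0.0, -0.3, 0.0, 3.6, 0.0, 1.5, 0.0, -0.2, 0.0, 3.6, 0.0, 1.5, 0.0]
1 rows: [-0.2, 0.0, 3.6, 0.0, 1.5, 0.0]
```

>>> play_rows:
  steps: [-0.2,0,3.6,0,1.5,0,-0.3,0,3.6,0,1.5,0,-0.2,0,3.6,0,1.5,0,-0.2,0,3.6,0,1.5,0,0,0,0,0,0,0]

```text
time_s: 10.1
ee_pos: [557.3, -49.8, 106.9]
tool_rot: [179.5, 23.9, 75.1]
ft_force: [0.7, 8.9, -1.4]
finger_gap: 0.229
```

>>> play_rows:
  steps: [-0.2,0,3.6,0,1.5,0,-0.3,0,3.6,0,1.5,0,-0.2,0,3.6,0,1.5,0,0,0,0,0,0,0]

```text
time_s: 10.5
ee_pos: [556.3, -54.4, 97.2]
tool_rot: [179.5, 19.4, 75.2]
ft_force: [2.0, 9.7, -2.4]
finger_gap: 0.228
```

>>> play_rows:
  steps: [-0.2,0,3.6,0,1.5,0,-0.3,0,3.6,0,1.5,0,-0.2,0,3.6,0,1.5,0,0,0,0,0,0,0]

```text
time_s: 10.9
ee_pos: [555.3, -58.6, 87.2]
tool_rot: [179.5, 14.9, 75.2]
ft_force: [1.3, 6.7, -2.5]
finger_gap: 0.223
```

```bash
cat > tilt.py <<'E'
from barfit import *
def tilt(p,tag=''):
    L=(cloud(p).reshape(-1,3)-LIP)@S
    m=(L[:,0]>6)&(L[:,0]<70)&(abs(L[:,1])<95)&(L[:,2]>36)&(L[:,2]<75)
    q=L[m];zz=np.polyfit(q[:,0],q[:,2],1)
    for _ in range(3):
        r=q[:,2]-np.polyval(zz,q[:,0]);k=abs(r)<3;zz=np.polyfit(q[k][:,0],q[k][:,2],1)
    h=np.polyval(zz,0)
    print(tag,'edge top z',h.round(2),'rise',(h-42).round(2),'slope',zz[0].round(4),'tilt~',((np.polyval(zz,35)-42)/165).round(4),k.sum())
if __name__=='__main__':
    for f in('scene','side'): tilt(pickle.load(open(f+'.pkl','rb')),f)
E
python3 tilt.py; python3 -c "
from bchk import *
from tilt import tilt
check('a5')
for v in('side','scene'): tilt(pickle.load(open('a5'+v+'.pkl','rb')),v)
f=cv2.imread('pics/a5side.png');g=cv2.imread('pics/a5scene.png')
a=cv2.resize(f[190:310,150:310],(640,480),interpolation=cv2.INTER_CUBIC);cv2.imwrite('pics/a5sc.png',a)
"
```

```text
scene edge top z 42.03 rise 0.03 slope -0.0063 tilt~ -0.0011 809
side edge top z 42.19 rise 0.19 slope -0.0045 tilt~ 0.0002 474
t 10.9 tcp st [-190.4   -1.3   87.2] rot [179.5  14.9  75.2] F [ 1.3  6.7 -2.5]
toe st (kin) [24.9 -2.1 25.2]
side (-100, -15) 9 top dz 0.6 vmid -5.6
side (15, 50) 98 top dz 0.4 vmid -1.7
side (62, 115) 168 top dz -0.0 vmid -1.7
side (115, 175) 199 top dz -0.7 vmid -1.4
side (184, 222) 11 top dz -1.6 vmid -0.1
toe u max 186.5
scene (-100, -15) 44 top dz 1.8 vmid 0.2
scene (15, 50) 153 top dz 0.6 vmid -0.6
scene (62, 115) 278 top dz 0.1 vmid -0.3
scene (115, 175) 341 top dz -0.6 vmid -0.3
scene (184, 222) 23 top dz -0.4 vmid -0.4
toe u max 187.6
side edge top z 53.85 rise 11.85 slope -0.0621 tilt~ 0.0587 713
scene edge top z 53.87 rise 11.87 slope -0.0614 tilt~ 0.0589 1291
```

View pics/a5sc.png

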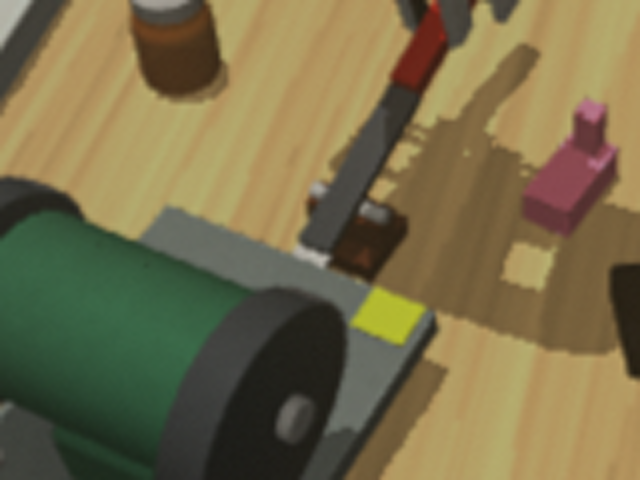

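The edge is up about 11.9 mm (both views). One more small swing for margin, then release.

>>> play_rows:
  steps: [-0.2,0,3.6,0,1.5,0,0,0,0,0,0,0,0,0,0,0,0,0]

```text
time_s: 11.3
ee_pos: [555.0, -59.7, 84.0]
tool_rot: [179.6, 13.5, 75.3]
ft_force: [1.2, 5.6, -2.3]
finger_gap: 0.23
```

>>> play_rows:
  steps: [0,0,0,0,0,0,0,0,0,0,0,0,0,0,0,0,0,0,0,0,0,0,0,0,0,0,0,0,0,0]
  claw: 50

```text
time_s: 11.8
ee_pos: [554.5, -60.2, 83.1]
tool_rot: [179.6, 13.6, 75.3]
ft_force: [0.2, 0.1, 0.7]
finger_gap: 0.528
```

```bash
python3 -c "
from bchk import *
from tilt import tilt
check('a6')
for v in('side','scene'): tilt(pickle.load(open('a6'+v+'.pkl','rb')),v)
"
```

```text
t 11.8 tcp st [-192.2   -1.    83.1] rot [179.6  13.6  75.3] F [0.2 0.1 0.7]
toe st (kin) [24.4 -1.4 26. ]
side (15, 50) 101 top dz 1.6 vmid -1.0
side (62, 115) 164 top dz 1.5 vmid -1.1
side (115, 175) 207 top dz 0.9 vmid -1.0
side (184, 222) 9 top dz 1.0 vmid -1.0
toe u max 186.8
scene (-100, -15) 20 top dz 1.7 vmid -4.2
scene (15, 50) 158 top dz 1.7 vmid 0.6
scene (62, 115) 281 top dz 1.3 vmid 0.1
scene (115, 175) 346 top dz 0.8 vmid 0.4
scene (184, 222) 22 top dz 0.5 vmid 0.5
toe u max 187.4
side edge top z 55.66 rise 13.66 slope -0.0748 tilt~ 0.0669 747
scene edge top z 55.63 rise 13.63 slope -0.0698 tilt~ 0.0678 1361
```

Tilt holds at 0.067 with the bar released. Retreating and going to the shim.

```bash
python3 - <<'E'
from plan import *
p,R,s=cur()
up=p+R.apply([0,0,-80])
ax=np.array([np.cos(np.radians(86)),np.sin(np.radians(86))])
g=np.array([468.6,-268.5])-28*ax;print(g)
q,Q=plan([(up,R,3)])
q,Q=plan([(np.r_[g,140],Rt(86),None)],q,Q)
E
```

```text
[ 466.64681874 -296.43179341]
3 rows: [0.0, 0.0, -26.7, 0.0, 0.0, 0.0, 0.0, 0.0, -26.6, 0.0, 0.0, 0.0, 0.0, 0.0, -26.7, 0.0, 0.0, 0.0]
6 rows: [-42.9, -4.1, 13.9, -0.2, 2.3, -1.8, -43.2, -5.6, 12.1, -0.1, 2.2, -1.7, -43.6, -6.8, 10.5, -0.2, 2.3, -1.8, -43.6, -8.3, 8.7, -0.1, 2.3, -1.8, -43.7, -9.6, 7.0, -0.2, 2.2, -1.7, -43.6, -11.0, 5.2, -0.1, 2.3, -1.8]
```

>>> play_rows:
  steps: [0,0,-26.7,0,0,0,0,0,-26.6,0,0,0,0,0,-26.7,0,0,0,-42.9,-4.1,13.9,-0.2,2.3,-1.8,-43.2,-5.6,12.1,-0.1,2.2,-1.7,-43.6,-6.8,10.5,-0.2,2.3,-1.8,-43.6,-8.3,8.7,-0.1,2.3,-1.8,-43.7,-9.6,7,-0.2,2.2,-1.7,-43.6,-11,5.2,-0.1,2.3,-1.8,0,0,0,0,0,0]

```text
time_s: 12.9
ee_pos: [464.5, -301.6, 139.9]
tool_rot: [-180.0, 0.1, 85.6]
ft_force: [0.3, 0.5, 1.2]
finger_gap: 0.533
```

```bash
python3 -c "
from barfit import *
from tilt import tilt
p=snap('wrist','w2');print(cur()[0],cur()[2]['tool_rot'])
W=cloud(p);P=W.reshape(-1,3);C=p['frame'].reshape(-1,3).astype(int)
near=(abs(P[:,0]-467)<60)&(abs(P[:,1]+270)<60)
m=near&(P[:,2]>60)&(P[:,2]<68);print('grip',m.sum(),P[m].mean(0),cv2.minAreaRect(P[m][:,:2].astype(np.float32)))
m=near&(P[:,2]>25)&(P[:,2]<31);r=cv2.minAreaRect(P[m][:,:2].astype(np.float32));print('shim',m.sum(),r,cv2.boxPoints(r).round(1).tolist())
tilt(snap('scene','c3'))
"
```

```text
[ 465.30854145 -298.97207661  139.67247572] [-1.79944725e+02 -8.28799445e-03  8.56671388e+01]
grip 514 [ 467.35136933 -295.76489553   63.50218695] ((467.3526306152344, -296.33209228515625), (18.382705688476562, 17.29914665222168), 85.79137420654297)
shim 2904 ((468.80889892578125, -271.317626953125), (69.7221908569336, 36.04225158691406), 86.4964599609375) [[448.70001220703125, -305.0], [484.70001220703125, -307.20001220703125], [488.8999938964844, -237.60000610351562], [453.0, -235.39999389648438]]
 edge top z 55.63 rise 13.63 slope -0.0728 tilt~ 0.0671 1361
```

View pics/w2.png

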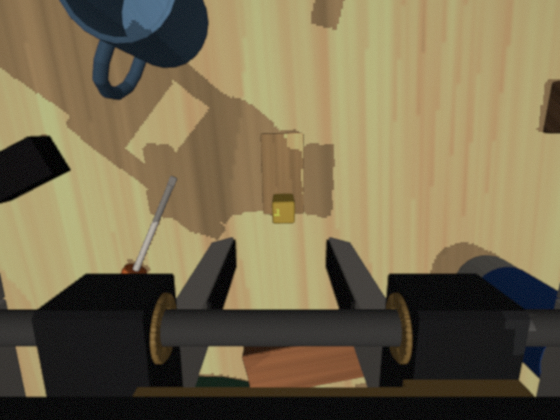

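>>> play_rows:
  steps: [0,1.5,35,0,0,-0.6,0,0,35,0,0,0,0,0,25,0,0,0,0,0,11,0,0,0,0,0,0,0,0,0]

```text
time_s: 13.5
ee_pos: [467.7, -294.3, 32.5]
tool_rot: [-179.8, -0.1, 86.7]
ft_force: [0.0, 0.5, -0.6]
finger_gap: 0.532
```

>>> play_rows:
  steps: [0,0,0,0,0,0,0,0,0,0,0,0,0,0,0,0,0,0,0,0,0,0,0,0,0,0,0,0,0,0]
  claw: 0
  grip_force: 25

```text
time_s: 14.0
ee_pos: [468.3, -296.8, 34.6]
tool_rot: [180.0, 0.0, 86.6]
ft_force: [-0.3, 0.6, 2.9]
finger_gap: 0.191
```

>>> play_rows:
  steps: [0,0,-20,0,0,0,0,0,-40,0,0,0,0,0,-30,0,0,0,0,0,0,0,0,0,0,0,0,0,0,0]

```text
time_s: 14.5
ee_pos: [468.1, -296.4, 123.9]
tool_rot: [-180.0, 0.0, 86.6]
ft_force: [-0.1, -0.3, -2.1]
finger_gap: 0.188
```

```bash
python3 - <<'E'
from barfit import *
p=snap('wrist','w3');s=cur();print(s[0],s[2]['tool_rot'],s[2]['ft_force'])
E
```

```text
[ 467.3738803  -295.82001558  122.6326484 ] [-1.79880208e+02 -7.93032924e-02  8.65786064e+01] [-0.01563966 -0.26666237 -1.9986178 ]
```

View pics/w3.png

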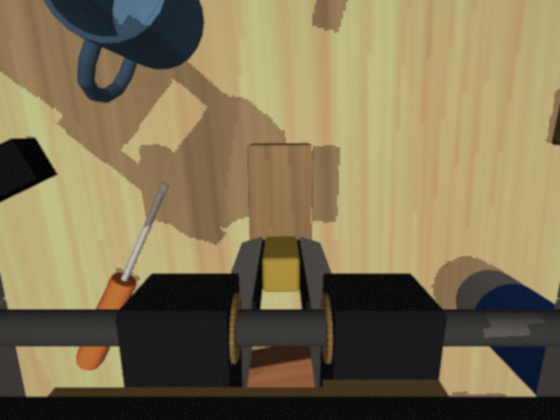

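Shim held straight: front end at row 145, columns 248–313. Next I'll measure its offset in the tool frame and plan the carry.

```bash
python3 - <<'E'
from plan import *
p=pickle.load(open('w3.pkl','rb'));pp,R,s=cur()
T=R.inv().apply(cloud(p).reshape(-1,3)-pp)
m=(abs(T[:,1])<30)&(T[:,0]>8)&(T[:,0]<90)&(T[:,2]>-5)&(T[:,2]<20)
print(m.sum(),T[m].min(0),T[m].max(0),np.median(T[m],0))
q=T[m&(T[:,0]>15)];print('z vs x',np.polyfit(q[:,0],q[:,2],1))
r=cv2.minAreaRect(q[:,:2].astype(np.float32));print(r)
# shim front at T x = uf ; origin = uf-35 ; bottom z = top+28
uf=np.percentile(T[m][:,0],99.5);print('front',uf)
E
```

```text
6107 [  8.00893132 -16.92236262  -4.95651961] [59.96361273 19.16341779 14.13568728] [34.71442099  1.17264009  5.60932822]
z vs x [0.01101888 5.28362045]
((37.44565200805664, 1.1357593536376953), (35.97770309448242, 44.95338821411133), 89.6937026977539)
front 59.8206936500372
```

```bash
python3 - <<'E'
from plan import *
p,R,s=cur()
R75=Rt(75.4)
q,Q=plan([(np.array([465,-150,150.]),Rt(81),4),(st(-100,76,120),R75,5)])
print(q, st(-100,76,36))
q,Q=plan([(st(-100,76,37),R75,4)],q,Q)
E
```

```text
9 rows: [36.4, -2.8, -6.8, 0.0, 0.0, 1.4, 36.2, -3.7, -6.8, -0.1, 0.0, 1.4, 36.2, -4.5, -6.8, 0.0, -0.1, 1.4, 36.1, -5.4, -6.8, 0.0, 0.0, 1.4, 40.4, 1.3, 6.0, 0.0, 0.0, 1.1, 40.4, 0.6, 6.0, 0.0, 0.0, 1.1, 40.4, -0.2, 5.9, 0.0, 0.0, 1.1, 40.4, -1.0, 6.0, 0.0, 0.0, 1.2, 40.4, -1.9, 6.0, 0.0, 0.0, 1.1]
[503.22730089  48.43413453 119.9833409 ] [503.24716722  48.38635418  36.        ]
4 rows: [0.0, 0.0, 20.7, 0.0, 0.0, 0.0, 0.0, 0.0, 20.8, 0.0, 0.0, 0.0, 0.0, 0.0, 20.7, 0.0, 0.0, 0.0, 0.0, 0.1, 20.8, 0.0, 0.0, 0.0]
```

>>> play_rows:
  steps: [36.4,-2.8,-6.8,0,0,1.4,36.2,-3.7,-6.8,0,0,1.4,36.2,-4.5,-6.8,0,0,1.4,36.1,-5.4,-6.8,0,0,1.4,40.4,1.3,6,0,0,1.1,40.4,0.6,6,0,0,1.1,40.4,-0.2,6,0,0,1.1,40.4,-1,6,0,0,1.2,40.4,-1.9,6,0,0,1.1,0,0,0,0,0,0]

```text
time_s: 15.55
ee_pos: [501.8, 51.8, 117.9]
tool_rot: [-179.6, -0.0, 75.7]
ft_force: [0.1, 0.1, -1.1]
finger_gap: 0.187
```

>>> play_rows:
  steps: [0,0,20,0,0,0,0,0,20,0,0,0,0,0,20,0,0,0,0,0,0,0,0,0,0,0,0,0,0,0]

```text
time_s: 16.05
ee_pos: [502.9, 47.6, 60.2]
tool_rot: [-179.8, 0.0, 75.4]
ft_force: [-0.1, -0.3, -0.8]
finger_gap: 0.19
```

```bash
cat > sh.py <<'E'
from barfit import *
from tilt import tilt
def run(tag):
    pp,R,s=cur();print('t',s['time_s'],'tcp st',(S.T@(pp-LIP)).round(1),s['tool_rot'].round(1),s['ft_force'].round(1))
    for v in('side','scene','wrist'):
        p=snap(v,tag+v)
        if v!='wrist': tilt(p,v)
        L=(cloud(p).reshape(-1,3)-LIP)@S;C=p['frame'].reshape(-1,3).astype(int)
        m=(L[:,1]>45)&(L[:,1]<115)&(L[:,0]<-3)&(L[:,0]>-150)&(L[:,2]>4)&(L[:,2]<60)
        q=L[m];
        if len(q):
            h=np.histogram(q[:,2],bins=np.arange(4,62,4));print(v,h[0])
E
python3 -c "
from sh import *
run('b1')
f=cv2.imread('pics/b1side.png');g=cv2.imread('pics/b1scene.png')
a=cv2.resize(f[170:310,170:340],(680,560),interpolation=cv2.INTER_CUBIC);cv2.imwrite('pics/b1sc.png',a)"
```

```text
t 16.05 tcp st [-100.9   76.1   60.2] [-179.8    0.    75.4] [-0.1 -0.3 -0.8]
side edge top z 55.33 rise 13.33 slope -0.0692 tilt~ 0.0661 750
side [  9   6   9   2  10  40  40  30  29  23  21  71 188  18]
scene edge top z 55.64 rise 13.64 slope -0.0729 tilt~ 0.0672 1367
scene [  0   1   0   0   0  11  43  45  48  42  42  65 319  37]
wrist [  18   15   18   18   15    0    2   38   17    0   24   37 5655  316]
```

View pics/b1sc.png

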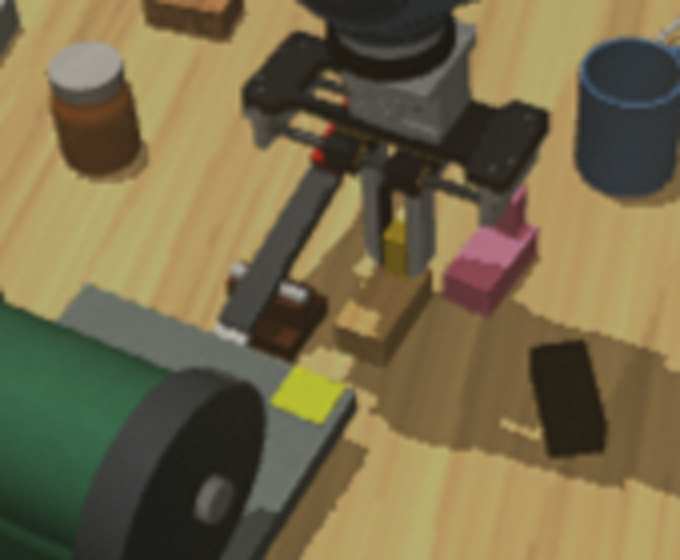

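View pics/b1wrist.png

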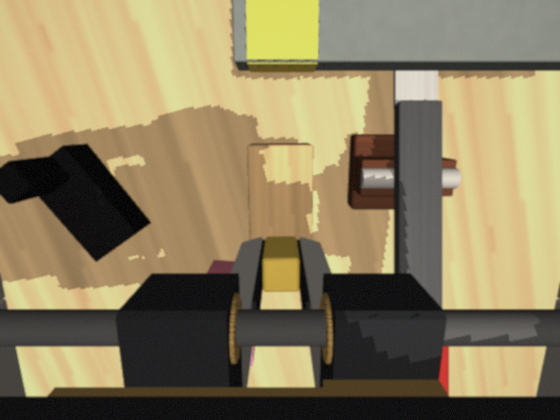

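Wrist view: the shim (columns 248–313) lines up with the yellow mark (247–318). Lowering, then sliding in.

>>> play_rows:
  steps: [0,0,15,0,0,0,0,0,8,0,0,0,0,0,2,0,0,0,0,0,0,0,0,0,0,0,0,0,0,0]

```text
time_s: 16.7
ee_pos: [504.3, 47.9, 36.6]
tool_rot: [180.0, -0.0, 75.4]
ft_force: [0.6, 0.8, -1.1]
finger_gap: 0.191
```

>>> play_rows:
  steps: [12,0,0,0,0,0,14,0,0,0,0,0,12,0,0,0,0,0,0,0,0,0,0,0,0,0,0,0,0,0]

```text
time_s: 17.2
ee_pos: [513.4, 85.3, 36.0]
tool_rot: [-180.0, 0.0, 75.5]
ft_force: [0.2, -0.4, -1.9]
finger_gap: 0.189
```

```bash
python3 -c "
from sh import *
run('b2')"
```

```text
t 17.2 tcp st [-61.7  75.5  36. ] [-180.     0.    75.5] [ 0.2 -0.4 -1.9]
side edge top z 55.61 rise 13.61 slope -0.0713 tilt~ 0.0674 757
side [ 21  15  18  15  15  44 147  14   6  12  15  20  18  19]
scene edge top z 55.72 rise 13.72 slope -0.0746 tilt~ 0.0674 1350
scene [ 25  24  32  27  29  72 230  13  12  21  25  24  33  31]
wrist [   1    3    3    2   14  392 5619   76  111  166  199  214  233  241]
```

View pics/b2wrist.png

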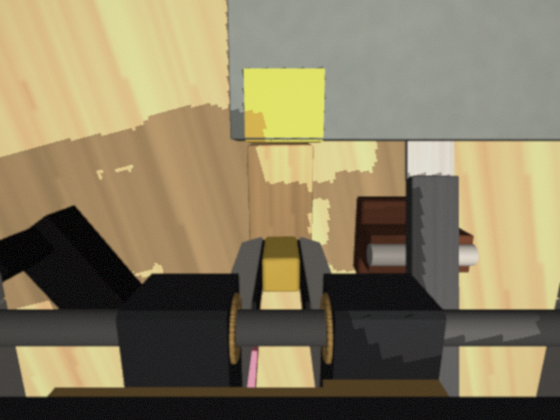

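Shim at the opening, below the mark. Sliding in.

>>> play_rows:
  steps: [8,0,0,0,0,0,8,0,0,0,0,0,8,0,0,0,0,0,0,0,0,0,0,0]

```text
time_s: 17.75
ee_pos: [519.7, 108.9, 36.1]
tool_rot: [-180.0, -0.0, 75.5]
ft_force: [0.5, 0.2, -0.9]
finger_gap: 0.19
```

>>> play_rows:
  steps: [8,0,0,0,0,0,8,0,0,0,0,0,5,0,0,0,0,0,0,0,0,0,0,0,0,0,0,0,0,0]

```text
time_s: 18.25
ee_pos: [524.7, 128.3, 36.0]
tool_rot: [-180.0, 0.0, 75.4]
ft_force: [-0.8, -0.3, -0.9]
finger_gap: 0.19
```

```bash
python3 -c "
from sh import *
run('b3')
f=cv2.imread('pics/b3side.png')
a=cv2.resize(f[170:310,170:340],(680,560),interpolation=cv2.INTER_CUBIC);cv2.imwrite('pics/b3sc.png',a)"
```

```text
t 18.25 tcp st [-17.2  75.4  36. ] [-180.     0.    75.4] [-0.8 -0.3 -0.9]
side edge top z 55.6 rise 13.6 slope -0.0702 tilt~ 0.0675 774
side [10  6  6  6  4  8 10  0  0  9 14 18 19 23]
scene edge top z 55.7 rise 13.7 slope -0.0725 tilt~ 0.0676 1359
scene [ 0  0  0  1  3  4 16  0  0 10 25 25 29 36]
wrist [ 42   0   0   0   0   9 224  70 114 177 178 226 230 229]
```

View pics/b3wrist.png

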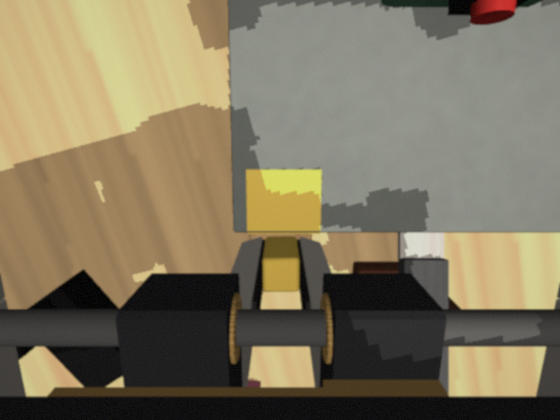

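View pics/b3sc.png

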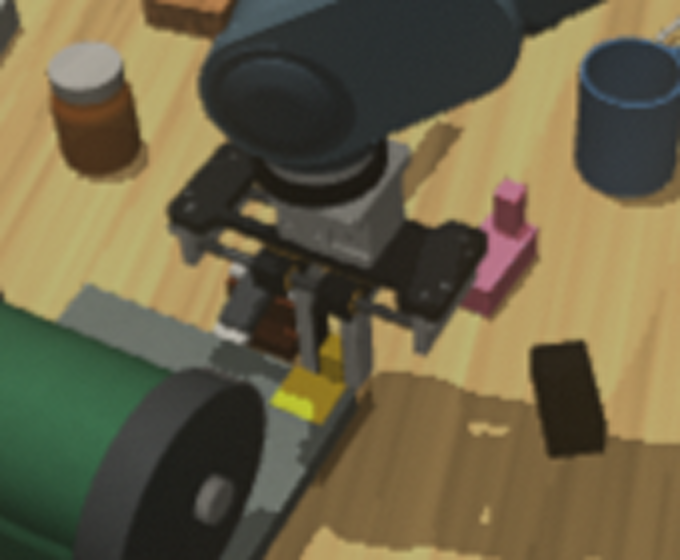

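Shim is about 43 mm in. Setting it down and letting go.

>>> play_rows:
  steps: [0,0,1,0,0,0,0,0,1,0,0,0,0,0,0,0,0,0]

```text
time_s: 18.7
ee_pos: [524.9, 128.0, 34.6]
tool_rot: [-180.0, 0.0, 75.4]
ft_force: [-2.1, -1.0, 4.1]
finger_gap: 0.187
```

>>> play_rows:
  steps: [0,0,0,0,0,0,0,0,0,0,0,0,0,0,0,0,0,0,0,0,0,0,0,0]
  claw: 36

```text
time_s: 19.1
ee_pos: [524.7, 128.2, 34.0]
tool_rot: [-180.0, 0.0, 75.4]
ft_force: [-0.0, 0.0, 0.2]
finger_gap: 0.383
```

>>> play_rows:
  steps: [0,0,-20,0,0,0,0,0,-40,0,0,0,0,0,-45,0,0,0,0,0,-30,0,0,0,0,0,0,0,0,0]

```text
time_s: 19.6
ee_pos: [528.2, 128.4, 174.7]
tool_rot: [179.5, -0.2, 75.4]
ft_force: [0.4, 0.7, 0.2]
finger_gap: 0.379
```

```bash
python3 -c "
from sh import *
run('b4')
p=pickle.load(open('b4wrist.pkl','rb'));L=(cloud(p).reshape(-1,3)-LIP)@S;C=p['frame'].reshape(-1,3).astype(int)
m=(L[:,2]>58)&(L[:,2]<68)&(L[:,1]>50)&(L[:,1]<100)&(L[:,0]<5)&(L[:,0]>-60);print('grip top',m.sum(),L[m].mean(0),cv2.minAreaRect(L[m][:,:2].astype(np.float32)))
m=(L[:,2]>24)&(L[:,2]<31)&(L[:,1]>40)&(L[:,1]<110)&(L[:,0]<5)&(L[:,0]>-60);print('shim',m.sum(),L[m].mean(0),cv2.minAreaRect(L[m][:,:2].astype(np.float32)))
q,Q,s=cur()
B=np.array([554.5,-60.2,83.1]);RB=Rt(75.3,13.6)
a,b=plan([(B+RB.apply([0,0,-80]),RB,None)])
a,b=plan([(B,RB,4)],a,b)
"
```

```text
t 19.6 tcp st [-16.3  72.  174.7] [179.5  -0.2  75.4] [0.4 0.7 0.2]
side edge top z 55.55 rise 13.55 slope -0.0697 tilt~ 0.0674 759
side [14 16 10 10 15 42 28  6  4  8  6  9 10 13]
scene edge top z 55.6 rise 13.6 slope -0.0703 tilt~ 0.0675 1354
scene [19 18 16 20 17 61 44  6  4 12 16 14 19 19]
wrist [ 37  41  45  45  44 377 198  13  13  13  16  20  18  16]
grip top 415 [-15.97342235  74.80596742  63.39002378] ((-16.258441925048828, 75.11042785644531), (17.495378494262695, 17.354251861572266), 0.24973443150520325)
shim 485 [-13.37066778  75.26324413  27.80964721] ((-15.431507110595703, 75.155517578125), (35.13414764404297, 22.342384338378906), 89.6675033569336)
4 rows: [-39.0, 19.2, 1.7, 0.0, -3.4, 0.0, -38.7, 19.3, 4.1, -0.1, -3.4, 0.1, -38.5, 19.3, 6.4, 0.0, -3.4, 0.0, -38.0, 19.3, 8.6, 0.0, -3.4, 0.0]
4 rows: [0.0, 0.0, 20.0, 0.0, 0.0, 0.0, 0.0, 0.0, 20.0, 0.0, 0.0, 0.0, 0.1, 0.0, 20.0, 0.0, 0.0, 0.0, 0.0, 0.0, 20.0, 0.0, 0.0, 0.0]
```

View pics/b4wrist.png

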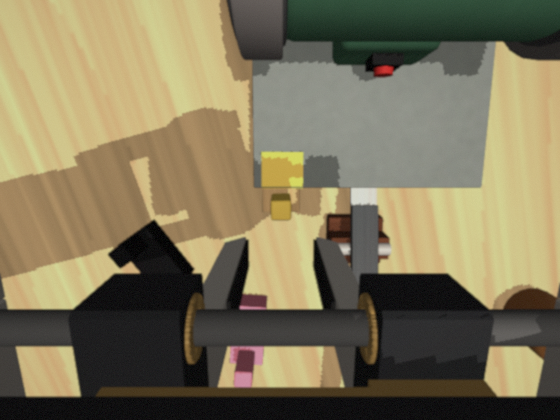

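Shim in place: grip at y = 75, 44 mm in, with the grip just in front of the edge (wrist 281,207). Regrasping the bar.

>>> play_rows:
  steps: [-39,19.2,1.7,0,-3.4,0,-38.7,19.3,4.1,0,-3.4,0.1,-38.5,19.3,6.4,0,-3.4,0,-38,19.3,8.6,0,-3.4,0,0,0,0,0,0,0,0,0,0,0,0,0]
  claw: 60

```text
time_s: 20.35
ee_pos: [558.7, -41.9, 159.7]
tool_rot: [-179.7, 13.6, 75.3]
ft_force: [0.0, 0.1, -0.7]
finger_gap: 0.643
```

```bash
python3 -c "
from barfit import *
p=snap('wrist','w5');q,R,s=cur();print(q,s['tool_rot'])
T=R.inv().apply(cloud(p).reshape(-1,3)-q);C=p['frame'].reshape(-1,3).astype(int)
red=(C[:,0]>70)&(C[:,1]<.4*C[:,0])&(C[:,2]<.4*C[:,0])&(abs(T[:,1])<30)&(T[:,0]<80)
r=cv2.minAreaRect(T[red][:,:2].astype(np.float32));print(red.sum(),r,cv2.boxPoints(r).round(1).tolist(),'front',np.percentile(T[red][:,0],99.5));k=red&(T[:,0]>5);print(np.polyfit(T[k][:,0],T[k][:,2],1))
B=np.array([554.5,-60.2,83.1]);RB=Rt(75.3,13.6)
plan([(B,RB,4)])
"
```

```text
[558.88984085 -41.38263101 160.26074429] [-179.78273539   13.56736368   75.32920544]
4342 ((-25.832427978515625, 1.6653203964233398), (158.1450653076172, 20.174291610717773), 0.22037987411022186) [[-104.9000015258789, 11.399999618530273], [-104.9000015258789, -8.699999809265137], [53.29999923706055, -8.100000381469727], [53.20000076293945, 12.100000381469727]] front 53.04697581991075
[2.27376773e-02 6.01699397e+01]
4 rows: [-0.2, 0.2, 19.9, -0.1, 0.0, 0.0, -0.1, 0.2, 19.9, 0.0, 0.0, 0.0, -0.2, 0.1, 19.9, -0.1, 0.0, 0.0, -0.2, 0.2, 19.8, 0.0, 0.0, 0.0]
```

View pics/w5.png

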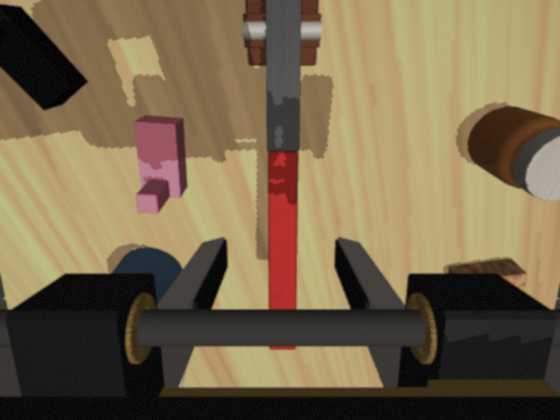

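>>> play_rows:
  steps: [0,0.5,25,0,-1.2,0,0,0.5,25,0,0,0,0,0,20,0,0,0,0,0,6,0,0,0,0,0,0,0,0,0]

```text
time_s: 20.9
ee_pos: [555.2, -59.7, 87.4]
tool_rot: [-179.8, 14.8, 75.4]
ft_force: [-0.5, 0.6, -0.2]
finger_gap: 0.634
```

>>> play_rows:
  steps: [0,0,0,0,0,0,0,0,0,0,0,0,0,0,0,0,0,0,0,0,0,0,0,0,0,0,0,0,0,0]
  claw: 0
  grip_force: 60

```text
time_s: 21.4
ee_pos: [556.1, -60.5, 88.7]
tool_rot: [-180.0, 14.8, 75.3]
ft_force: [-3.1, 0.0, 1.1]
finger_gap: 0.248
```

```bash
python3 -c "
from bchk import *
from tilt import tilt
check('d1')
for v in('side','scene'): tilt(pickle.load(open('d1'+v+'.pkl','rb')),v)
# swing up 15->23 in 5 rows then draw out
T,R=tcp_for(15,0,0);tg=[tcp_for(15+1.6*i,0,0)+(1,) for i in range(1,6)]
plan(tg,T,R)
"
```

```text
t 21.4 tcp st [-192.1   -2.6   88.7] rot [-180.    14.8   75.3] F [-3.1  0.   1.1]
toe st (kin) [23.4 -3.  27.1]
side (-100, -15) 8 top dz -3.7 vmid -4.5
side (15, 50) 84 top dz -3.0 vmid -3.4
side (62, 115) 156 top dz -2.1 vmid -2.1
side (115, 175) 189 top dz -1.7 vmid -2.5
side (184, 222) 17 top dz -0.1 vmid -2.9
toe u max 188.6
scene (-100, -15) 41 top dz -4.1 vmid -1.0
scene (15, 50) 150 top dz -3.0 vmid -0.9
scene (62, 115) 266 top dz -2.4 vmid -1.1
scene (115, 175) 332 top dz -1.6 vmid -1.6
scene (184, 222) 31 top dz -1.1 vmid -1.3
toe u max 188.7
side edge top z 55.53 rise 13.53 slope -0.0686 tilt~ 0.0674 746
scene edge top z 55.69 rise 13.69 slope -0.0731 tilt~ 0.0675 1365
5 rows: [0.3, 0.0, -3.8, 0.0, -1.6, 0.0, 0.4, 0.0, -3.9, 0.0, -1.6, 0.0, 0.3, 0.0, -3.8, 0.0, -1.6, 0.0, 0.4, 0.0, -3.8, 0.0, -1.6, 0.0, 0.3, 0.0, -3.9, 0.0, -1.6, 0.0]
```

>>> play_rows:
  steps: [0,0,0,0,0,0,0,0,0,0,0,0,0,0,0,0,0,0]

```text
time_s: 21.8
ee_pos: [555.9, -60.5, 88.5]
tool_rot: [-179.9, 14.8, 75.3]
ft_force: [-2.8, 0.2, 3.0]
finger_gap: 0.229
```

>>> play_rows:
  steps: [0.3,0,-3.8,0,-1.6,0,0.4,0,-3.9,0,-1.6,0,0.3,0,-3.8,0,-1.6,0,0.4,0,-3.8,0,-1.6,0,0.3,0,-3.9,0,-1.6,0,0,0,0,0,0,0,0,0,0,0,0,0]

```text
time_s: 22.5
ee_pos: [557.9, -52.4, 105.4]
tool_rot: [-179.9, 22.7, 75.3]
ft_force: [1.1, 1.0, -7.1]
finger_gap: 0.227
```

```bash
python3 -c "
from bchk import *
from tilt import tilt
check('d2')
for v in('side','scene'): tilt(pickle.load(open('d2'+v+'.pkl','rb')),v)
f=cv2.imread('pics/d2side.png')
a=cv2.resize(f[170:310,170:340],(680,560),interpolation=cv2.INTER_CUBIC);cv2.imwrite('pics/d2sc.png',a)
"
```

```text
t 22.5 tcp st [-183.7   -2.3  105.4] rot [-179.9   22.7   75.3] F [ 1.1  1.  -7.1]
toe st (kin) [21.1 -2.5 14.7]
side (-100, -15) 16 top dz -4.5 vmid -2.1
side (15, 50) 92 top dz -2.7 vmid -2.2
side (62, 115) 167 top dz -1.5 vmid -1.9
side (115, 175) 204 top dz -0.2 vmid -1.5
side (184, 222) 11 top dz 0.2 vmid -2.3
toe u max 186.8
scene (-100, -15) 34 top dz -4.3 vmid -3.2
scene (15, 50) 154 top dz -3.0 vmid -0.4
scene (62, 115) 286 top dz -1.5 vmid -0.5
scene (115, 175) 352 top dz -0.6 vmid -0.5
scene (184, 222) 26 top dz 0.7 vmid -1.2
toe u max 188.8
side edge top z 49.71 rise 7.71 slope -0.0446 tilt~ 0.0373 628
scene edge top z 49.59 rise 7.59 slope -0.0416 tilt~ 0.0372 1094
```

View pics/d2sc.png

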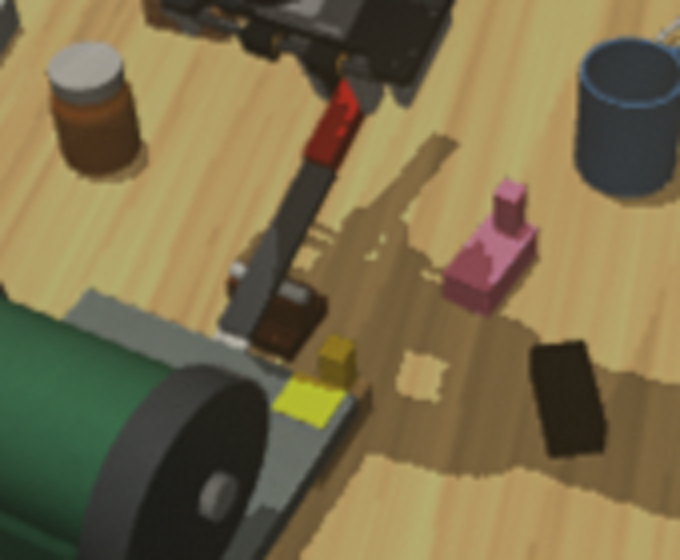

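Plate has sunk onto the shim (tilt 0.037, as predicted for 28 mm at 44 mm in), and the bar is loose. Drawing it out.

>>> play_rows:
  steps: [-5,0,0.1,0,0,0,-8,0,0.2,0,0,0,-10,0,0.2,0,0,0,0,0,0,0,0,0]

```text
time_s: 23.0
ee_pos: [552.5, -75.7, 115.6]
tool_rot: [180.0, 22.9, 75.2]
ft_force: [-0.2, -0.6, -6.8]
finger_gap: 0.226
```

>>> play_rows:
  steps: [-10,0,0.2,0,0,0,-15,0,0,0,0,0,-20,0,0,0,0,0,-25,0,-10,0,0,0,-25,0,-20,0,0,0,0,0,-30,0,0,0,0,0,0,0,0,0]

```text
time_s: 23.7
ee_pos: [538.6, -137.8, 211.6]
tool_rot: [179.5, 22.8, 75.1]
ft_force: [1.0, -0.7, -7.0]
finger_gap: 0.222
```

```bash
python3 -c "
from bchk import *
from tilt import tilt
check('d3')
for v in('side','scene'): tilt(pickle.load(open('d3'+v+'.pkl','rb')),v)
p,R,s=cur()
# target: bar angle 100.2, TCP a bit nearer robot than original
g=np.array([596,-255.])
for sl in(-1.4,):
  a,b=plan([(np.r_[g,110],Rt(100.2,0),None)])
"
```

```text
t 23.7 tcp st [-271.2   -5.2  211.6] rot [179.5  22.8  75.1] F [ 1.  -0.7 -7. ]
toe st (kin) [-66.6  -6.4 120.5]
side (-100, -15) 6 top dz -3.1 vmid -2.3
side (15, 50) 86 top dz -3.5 vmid -2.3
side (62, 115) 149 top dz -3.4 vmid -1.6
side (115, 175) 171 top dz -3.2 vmid -1.6
side (184, 222) 121 top dz -3.4 vmid -1.2
toe u max 224.6
scene (-100, -15) 36 top dz -5.5 vmid -1.3
scene (15, 50) 82 top dz -5.6 vmid -1.7
scene (62, 115) 169 top dz -5.5 vmid -1.8
scene (115, 175) 161 top dz -5.5 vmid -2.3
scene (184, 222) 116 top dz -5.5 vmid -2.9
toe u max 226.0
side edge top z 49.61 rise 7.61 slope -0.0426 tilt~ 0.0371 614
scene edge top z 49.5 rise 7.5 slope -0.0401 tilt~ 0.0369 1091
5 rows: [-10.8, 17.7, 25.4, -1.0, 4.5, -4.9, -14.2, 16.1, 24.8, -1.0, 4.5, -4.9, -17.4, 14.4, 23.7, -1.0, 4.5, -4.9, -20.4, 12.3, 22.5, -1.0, 4.5, -5.0, -23.1, 10.1, 21.0, -1.0, 4.5, -4.9]
```

View pics/d3scene.png

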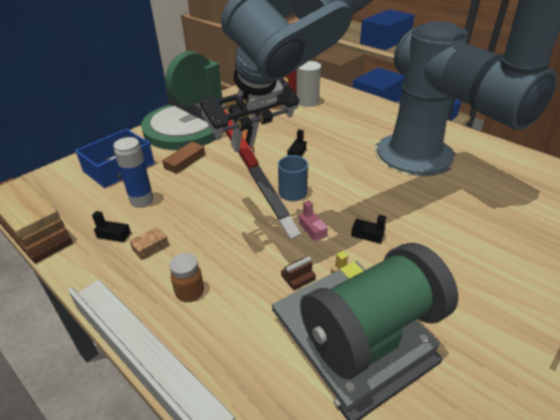

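Bar is clear, plate resting on the shim (tilt 0.037). Carrying the bar back to its free spot.

>>> play_rows:
  steps: [-10.8,17.7,25.4,-1,4.5,-4.9,-14.2,16.1,24.8,-1,4.5,-4.9,-17.4,14.4,23.7,-1,4.5,-4.9,-20.4,12.3,22.5,-1,4.5,-5,-23.1,10.1,21,-1,4.5,-4.9,0,0,0,0,0,0,0,0,0,0,0,0]

```text
time_s: 24.5
ee_pos: [594.0, -254.8, 106.4]
tool_rot: [-179.7, -0.2, 100.1]
ft_force: [-0.1, 0.5, -8.0]
finger_gap: 0.226
```

```bash
python3 -c "
from bchk import *
p,R,s=cur();print(p,s['tool_rot'])
check('e1')
"
```

```text
[ 594.04552204 -254.82353293  106.36393735] [-179.69381453   -0.23844151  100.11654679]
t 24.5 tcp st [-370.5  -88.3  106.4] rot [-179.7   -0.2  100.1] F [-0.1  0.5 -8. ]
toe st (kin) [-167.     5.4  102.8]
side (-100, -15) 71 top dz -3.7 vmid 1.4
side (15, 50) 48 top dz -3.4 vmid -1.7
side (62, 115) 87 top dz -3.8 vmid -1.1
side (115, 175) 113 top dz -3.5 vmid -1.2
side (184, 222) 75 top dz -4.0 vmid -1.2
toe u max 228.7
scene (-100, -15) 168 top dz -2.5 vmid 2.0
scene (15, 50) 99 top dz -2.7 vmid 1.9
scene (62, 115) 171 top dz -2.9 vmid 1.0
scene (115, 175) 213 top dz -2.9 vmid 0.2
scene (184, 222) 148 top dz -3.0 vmid 0.4
toe u max 226.9
```

View pics/e1side.png

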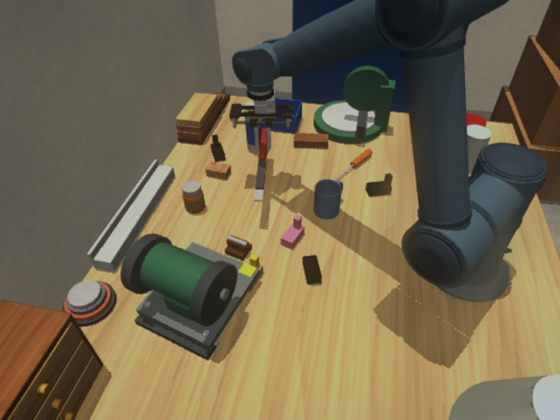

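>>> play_rows:
  steps: [0,0,35,0,0,0,0,0,30,0,0,0,0,0,20,0,0,0,0,0,8,0,0,0,0,0,2,0,0,0,0,0,0,0,0,0,0,0,0,0,0,0]

```text
time_s: 25.3
ee_pos: [597.8, -254.9, 17.2]
tool_rot: [179.8, 0.1, 100.2]
ft_force: [-0.4, -0.3, -8.4]
finger_gap: 0.229
```

>>> play_rows:
  steps: [0,0,1,0,0,0,0,0,1,0,0,0,0,0,0,0,0,0]

```text
time_s: 25.6
ee_pos: [596.6, -254.4, 13.4]
tool_rot: [180.0, -0.1, 100.2]
ft_force: [0.3, -0.4, -7.7]
finger_gap: 0.232
```

>>> play_rows:
  steps: [0,0,2,0,0,0,0,0,1,0,0,0,0,0,0,0,0,0,0,0,0,0,0,0]

```text
time_s: 26.0
ee_pos: [596.5, -254.3, 10.1]
tool_rot: [180.0, -0.1, 100.2]
ft_force: [-0.2, -0.4, -7.6]
finger_gap: 0.229
```

>>> play_rows:
  steps: [0,0,1,0,0,0,0,0,1,0,0,0,0,0,0,0,0,0]

```text
time_s: 26.3
ee_pos: [596.7, -254.4, 8.9]
tool_rot: [180.0, -0.1, 100.2]
ft_force: [-2.7, 1.8, -1.9]
finger_gap: 0.228
```

Contact with the bench (force eased). Releasing and retreating straight up.

>>> play_rows:
  steps: [0,0,0.5,0,0,0,0,0,0,0,0,0,0,0,0,0,0,0]

```text
time_s: 26.6
ee_pos: [596.7, -254.4, 8.9]
tool_rot: [180.0, -0.1, 100.2]
ft_force: [-5.1, 1.9, 3.5]
finger_gap: 0.224
```

>>> play_rows:
  steps: [0,0,0,0,0,0,0,0,0,0,0,0,0,0,0,0,0,0,0,0,0,0,0,0]
  claw: 60

```text
time_s: 27.0
ee_pos: [597.1, -254.6, 8.2]
tool_rot: [179.9, -0.0, 100.2]
ft_force: [0.1, -0.8, 0.2]
finger_gap: 0.533
```

>>> play_rows:
  steps: [0,0,-20,0,0,0,0,0,-40,0,0,0,0,0,-45,0,0,0,0,0,-45,0,0,0,0,0,-40,0,0,0,0,0,0,0,0,0,0,0,0,0,0,0]

```text
time_s: 27.7
ee_pos: [597.0, -254.9, 198.9]
tool_rot: [179.9, 0.0, 100.2]
ft_force: [-0.5, 0.4, 0.2]
finger_gap: 0.639
```

```bash
python3 -c "
from sh import *
run('f1')
for v in('f1side','f1scene'):
    p=pickle.load(open(v+'.pkl','rb'));P=cloud(p).reshape(-1,3)
    T=np.array([597,-254.5]);d=np.array([-.177,.984]);n=np.array([.984,.177]);u=(P[:,:2]-T)@d;w=(P[:,:2]-T)@n
    for a,b in((-100,-50),(-50,50),(60,170),(184,222)):
        k=(u>a)&(u<b)&(abs(w)<9)&(P[:,2]<40);print(v,a,k.sum(),np.median(P[k,2]).round(1))
p=pickle.load(open('f1scene.pkl','rb'));L=(cloud(p).reshape(-1,3)-LIP)@S
m=(L[:,2]>58)&(L[:,2]<68)&(L[:,1]>50)&(L[:,1]<100)&(L[:,0]<5)&(L[:,0]>-60);print('grip top',m.sum(),L[m].mean(0))
for nm,a in(('scene','scene'),('side','side')):
    o=pickle.load(open(a+'.pkl','rb'))['frame'];n2=pickle.load(open('f1'+a+'.pkl','rb'))['frame']
"
```

```text
t 27.7 tcp st [-369.8  -91.2  198.9] [179.9   0.  100.2] [-0.5  0.4  0.2]
side edge top z 49.57 rise 7.57 slope -0.0395 tilt~ 0.0375 626
side [16  7 13  7 13 40 43  5  6  8 12  8 10  9]
scene edge top z 49.53 rise 7.53 slope -0.0413 tilt~ 0.0369 1112
scene [25 15 21 22 19 75 41  6 14 16 14 17 15 20]
f1side -100 47 19.7
f1side -50 109 19.9
f1side 60 147 10.1
f1side 184 58 3.7
f1scene -100 98 19.5
f1scene -50 216 19.7
f1scene 60 246 9.9
f1scene 184 94 4.1
grip top 75 [-15.09635384  74.37945533  63.03174226]
```

View pics/f1scene.png

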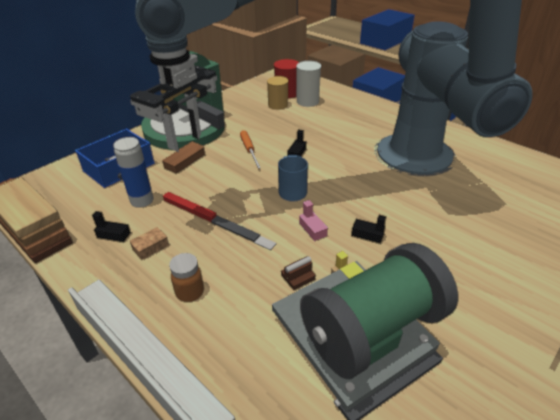

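View pics/f1side.png

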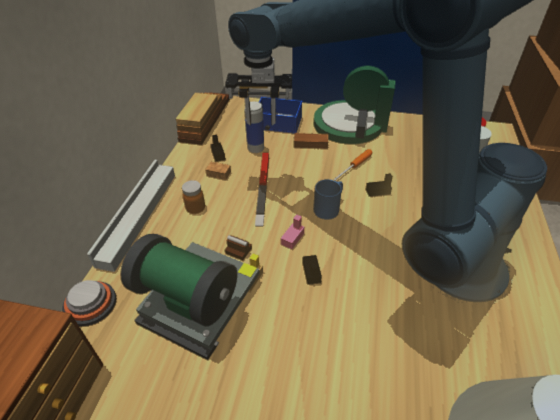

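All as wanted. In the scene view the bar lies flat from (165,198) to (272,243). The shim's yellow grip at (342,259) stands at the mark, and the bystanders are where they were. Handing in.

```bash
python3 -c "
from workcell import ticket
print(ticket.hand_in())"
```

```text
the job is handed in; nothing more can be done
None
```

I levered the grinder's front edge up with the pry bar over the fulcrum and slid the wooden shim in under the yellow mark. I then drew the bar out so the plate settled on the shim, laid the bar flat on the bench, and handed the job in at about 28 s.

My last checks in both the scene and side views showed:
- **Plate:** it rests on the shim at a tilt of about 0.037, so the edge is about 7.5 mm up. I expected 0.038 for the shim this far in.
- **Shim:** it is centred at about y = 75 mm and about 44 mm in, so its grip stops roughly 6 mm short of touching the edge.
- **Bar:** it lies flat, with the handle, shank and toe at 20, 10 and 4 mm above the bench. By my estimate the toe is about 80 mm from the fulcrum, and the bar is also clear of the spray can.
- **Everything else:** the bystanders and the black and pink look-alikes look unmoved. I judged this by eye, not by measurement.
- **Forces:** the wrist force readings stayed near 10 N or below throughout.

No check failed. On the second grasp the bar sat about 3 to 4 mm lower in the fingers than before. I allowed for that when setting it down.

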